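# Lock in the pickup, then find the rotor's heavy side by feel and hold it down

## Robot

A 7-joint arm with a two-finger parallel gripper is mounted at the origin on a cart in front of the work surface, level with it; the furniture and walls round the work are solid. World frame = base frame: x ahead of the robot, y to its left, z up, the work surface at z = 0. Lengths are in m, angles in rad, forces in N, time in s.
With the tool pointing down it reaches from about 0.425 to 0.925 m from the base axis. Payload 6.8 kg.
Tool frame: the origin (TCP) lies midway between the tips of the shut fingers; the grasp point (between the pads) lies 19 mm behind it; z points along the fingers, y is the direction in which the jaws open and shut (so a half turn about z gives the same grasp; the last joint's range is limited). The gripper opens to 85 mm and grips with 20 to 120 N. Pads are 22 mm wide; open, the fingers measure 114 mm over their backs; the gripper's body (76 mm by 85 mm) begins 54 mm behind the grasp point. The pads swing forward as they close: fully open they stand 13 mm farther back than shut.
Start: joints at [-1.357, 0.477, 0.022, 1.555, -0.011, 1.109, -0.083], TCP at [0.213, 0.64, 0.231] pointing down, gripper open.
Joint ranges: [-2.96, 2.96], [-0.34, 2.1], [-1.41, 1.46], [0.24, 2.44], [-1.37, 4.51], [0.17, 1.92], [-2.96, 2.96]. Speed limits (rad/s): [2.39, 2.39, 3.14, 3.14, 3.14, 3.14, 3.14].

## Interface

Orientations are given as a unit quaternion [w, x, y, z].
In Python, from station import * gives the robot as it stands. The module is installed in compiled form; this text tells all that it offers.
- The arm moves only by the tool jog_arm, never from a script. Its arguments are lists of equal length, an entry for each row: "dp": the shift along the tool's x, y, z in units of 25 mm (1.0 is 25 mm), a list of three; "angular": the turn, a rotation vector about the tool's x, y, z in units of 5 degrees (1.0 is 5 degrees), a list of three; "claw": the finger opening in mm, from 0 to 85.4. A call has exactly 5 rows; each row is the pose to reach, as a shift and turn from the pose commanded when the call began, along the tool's axes at that moment; what a row does not reach only later rows make up. A row lasts 1/10 s, in which the tool goes at most 50 mm and 8.59 degrees, less where a joint would pass 70% of its speed; a pose out of reach is approached as far as the arm can. A call with a gripper value outside its range is refused whole. The fingers move at their own pace and stop on an object; "grip_force" is the grip in N (left out, the last holds). Time passes only in rows, so rows that repeat a pose let the fingers close, or fill a call up. It gives the time, the measured TCP pose, the force and the opening at its end, in the units of the state.
- get_obs(): the state, without advancing time (a new reading comes with each control period).
- read_camera(name): name is "scene" or "top"; returns a dict with "pixels" (420x560x3 uint8, blue, green, red), "camera_matrix" (3x3 intrinsics, pixels), "rvec" (rotation vector, rad) and "tvec" (3), from world to camera coordinates, as OpenCV has them. Camera axes: x right, y down, z forward; pixel columns grow to the right and rows downward; lengths in m; the calibration is good to about 2 mm. A picture is of the moment at which its call begins. There is no depth.
- hand_in(): hands the job in, once; it reports no verdict.
The state is a dict: "t": time; "q": joint angles; "joint_vel": joint speeds; "joint_torque": joint torques, N m; "eef_pos": TCP position; "tool_rot": TCP orientation; "contact_force": force on the tool from outside, world axes, zero at the start; "torque": the same for the moment, N m; "gripper_width": opening from 0.0 (shut) to 1.0 (fully open).
Only numpy, scipy, OpenCV 4.12 (cv2) and the standard library are available. Lean on these libraries where they do the work, as an engineer would, in place of code of your own. Each camera call takes 0.05 s, during which the arm holds its last target.

## Task

Get the balancing stand ready for zeroing: drop the black pickup module upright into the stand's blue socket until it is fully home, and swing the red locking lever shut over it. Then turn the rotor by its crank handle, find by feel on which side the hidden weight sits, and bring that heavy side straight down (within about 15 degrees). Finish while still gripping the crank handle and holding the rotor still there, and leave the other things on the desk where they are.

Things in the scene. Friction and masses are not known exactly. Their poses are not given: they have to be found in the camera images.
- stand: Balancing stand, fixed: grey base plate 175 (x) x 290 (y) x 12, bearing pedestal behind the rotor, blue socket beside it. Origin on the desk straight below the axle. x points from the crank side back along the axle (away from the robot at yaw 0), y to the socket, z up. In this frame the axle runs along x at y 0, z 125; the rotor fills x 30 to 54; the handle reaches from it to x -48
- axle (a point): Point on the axle line (nothing is there), 60 mm in front of the rotor's face: the centre of the circle of 42 mm radius on which handle travels. Axes as stand
- grip: Crank handle: black sleeve 72 long, 15 to 16 thick, horizontal, parallel to the axle (stand x), 42 mm from it. Origin on the sleeve's centre line 30 mm behind handle. The sleeve spins freely on its pin, so an unturned gripper can hold it from above through a full circle
- handle (a point): Where to grip the crank handle: on the sleeve's centre line, 60 mm in front of the rotor's face and 18 mm from the handle's free end
- rotor (a joint): Angle of the rotor (closed aluminium drum, 116 dia. x 24), rad, no stops. 0: handle straight above the axle; grows clockwise seen from the crank side (from the top towards stand -y): handle = axle + 42 mm x (-sin along stand y, cos along z). It starts within 0.5 of 0
- low (a point): Point inside the drum, 32 mm straight below the axle: where the hidden weight's centre must end up. The weight (0.49 to 0.61 kg, centre 32 mm from the axle) is fixed inside the drum within 2.1 rad either side of the handle; it is never just below the axle at the start, and nothing shows it. Drum and handle alone are in balance. Axes as stand
- hub (a point): Centre of the rotor's face, on the axle. Feel of the rotor: bearing friction (0.20 N m, even all round) is a little more than the weight's moment (0.155 to 0.19 N m), so it stays wherever it is left. Turning it takes 0.2 to 9.5 N at the handle: least while the weight goes down at axle height, most while it goes up there, the middle value with the weight straight above or below the axle
- pickup: Loose pickup module: upright black block 34 (x) x 24 (y) x 46 (z), 80 g, an orange stripe and small brass contacts on its two broad sides. Origin at the centre of its underside, z up. Either way round fits
- socket (a point): Centre of the mouth of the socket's pocket (37 x 27, long way along stand x, 22 deep, chamfered), 42 mm above the desk; the socket block is 60 (x) x 50 (y). Axes as stand. Fully home, the module's underside is 22 mm below this point and its top 66 mm above the desk, 3 mm under the lever
- pivot (a point): On the vertical hinge axis of the locking lever, 57 mm behind the socket's centre (stand +x), 95 mm above the desk. Axes as stand
- lever_peg (a point): Middle of the black upright peg at the lever's end, 12 to 14 thick, from 78 to 113 mm above the desk, 92 mm from the hinge axis: grip it or push it sideways. The red arm below it is 8 thick, underside 69.5 mm above the desk
- lever (a joint): Angle of the red locking lever, rad: 0 points to stand +y (open), 1.571 is its stop, pointing to stand -x over the socket (shut); grows counter-clockwise seen from above. Starts between 0 and 0.4, moves with about 1 N at the peg and stays where it is left
- padlock: Bystander: brass padlock, 50 x 57 x 13, lying flat; origin under its centre
- lock_cylinder: Bystander: brass lock cylinder, 66 x 43 x 17, lying; origin under its centre
- driver: Bystander: screwdriver with an amber handle, 159 x 28 x 25, lying; origin under its centre
- oil: Bystander: white oil bottle with a red spout, 41 dia. x 112, upright; origin under its centre
- spare_wheel: Bystander: toothed steel cutter wheel, 60 dia. x 10, lying flat; origin under its centre

How it is judged:
By the outcome, as a careful person would: the job done as asked, in the order asked, and still so for the second after the job is handed in, while the arm keeps its last pose, push and grip.
It also fails if it takes over 72 s, if anything falls off the work surface, if the arm or the gripper's body presses on something with over 40 N, if the wrist force passes 120 N, or if a joint passes its speed limit or range.

## Working session

There is one attempt and no reset: what is moved stays moved. The work goes in short steps, Python scripts to look and compute and a tool call to move; the robot and the scene stay as the last step left them, time stands still between calls to the robot, and variables do not carry over. Pictures are saved under pics/ and viewed, and the job is handed in when it is done.

Besides the shell and the picture viewer there is one more tool, called after "Request:" in YAML: its name, and indented under it one key for each argument. jog_arm: Moves the arm, as the interface text tells. Its arguments: {"type":"object","properties":{"dp":{"type":"array","items":{"type":"array","items":{"type":"number"}}},"angular":{"type":"array","items":{"type":"array","items":{"type":"number"}}},"claw":{"type":"array","items":{"type":"number"}},"grip_force":{"type":"number"}},"required":["dp","angular","claw"]}

```bash
mkdir -p pics; cat > h.py <<'E'
from station import *
import numpy as np, cv2
def cam(n,save=None):
    c=read_camera(n)
    if save: cv2.imwrite('pics/'+save,c['pixels'])
    return c
def ray(c,u,v):
    K=np.array(c['camera_matrix']);R=cv2.Rodrigues(np.array(c['rvec'],float))[0];t=np.array(c['tvec'],float).ravel()
    d=R.T@np.linalg.inv(K)@np.array([u,v,1.]);o=-R.T@t
    return o,d/np.linalg.norm(d)
def onz(c,u,v,z):
    o,d=ray(c,u,v);return o+d*(z-o[2])/d[2]
def proj(c,P):
    return cv2.projectPoints(np.array(P,float).reshape(-1,3),np.array(c['rvec'],float),np.array(c['tvec'],float),np.array(c['camera_matrix'],float),None)[0].reshape(-1,2)
def tri(c1,p1,c2,p2):
    o1,d1=ray(c1,*p1);o2,d2=ray(c2,*p2)
    s=np.linalg.lstsq(np.c_[d1,-d2],o2-o1,rcond=None)[0]
    a=o1+s[0]*d1;b=o2+s[1]*d2
    return (a+b)/2,np.linalg.norm(a-b)
E
python3 - <<'E'
from h import *
a=cam('scene','s0.png');b=cam('top','t0.png')
for c in(a,b):
    o,d=ray(c,280,210);print(o,d,c['camera_matrix'][0][0])
print(get_obs())
import pickle;pickle.dump((a,b),open('c0.pkl','wb'))
E
```

```text
[0.14164335 0.80179022 1.19578577] [ 0.29409642 -0.55289345 -0.77962564] 472.88169146769013
[0.27849146 0.06267974 1.99384701] [ 0.12972494 -0.02050104 -0.99133806] 497.4436044166
{'t': 0.1, 'q': array([-1.35713651,  0.47770352,  0.02232915,  1.55633985, -0.0114738 ,
        1.10929322, -0.08309558]), 'joint_vel': array([ 0.00094894, -0.00187362,  0.00135134, -0.00284443, -0.00068507,
        0.00124317, -0.0004671 ]), 'joint_torque': array([ 4.41475233e-03, -5.97762859e+01,  1.61389478e+00, -2.81952381e+01,
        1.28683928e-02,  5.09076417e-03, -1.51912855e-05]), 'eef_pos': array([0.21330263, 0.63985801, 0.23043739]), 'tool_rot': array([-6.28566902e-05,  1.60162939e-01,  9.87090259e-01, -8.05473166e-04]), 'contact_force': array([ 0.12023088, -0.73373978, -0.27033418]), 'torque': array([ 0.01688325,  0.01612154, -0.00247788]), 'gripper_width': 1.000399518537197}
```

View pics/s0.png

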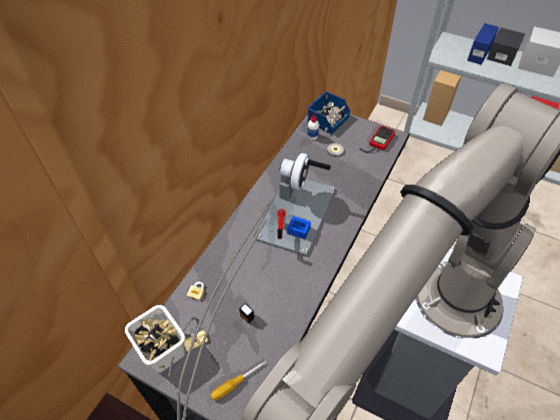

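View pics/t0.png

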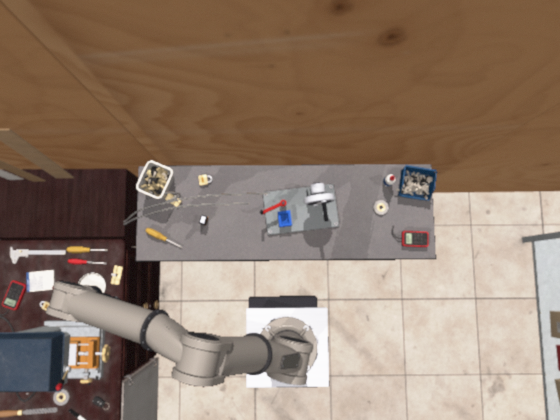

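The scene view shows the stand near (295,205), the pickup at (246,312) and the lever at (281,225). The top view shows the stand near (302,208), the pickup at (204,219), and the red lever from (285,203) to (263,212). I'll zoom in on both.

```bash
python3 - <<'E'
import cv2,pickle
a,b=pickle.load(open('c0.pkl','rb'))
s=a['pixels'][145:265,245:345]; cv2.imwrite('pics/s1.png',cv2.resize(s,None,fx=5,fy=5,interpolation=cv2.INTER_CUBIC)[:600])
t=b['pixels'][175:245,190:350]; cv2.imwrite('pics/t1.png',cv2.resize(t,None,fx=5,fy=5,interpolation=cv2.INTER_CUBIC))
s=a['pixels'][290:340,220:280]; cv2.imwrite('pics/s2.png',cv2.resize(s,None,fx=8,fy=8,interpolation=cv2.INTER_CUBIC))
E
```

```text
(no output)
```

View pics/s1.png

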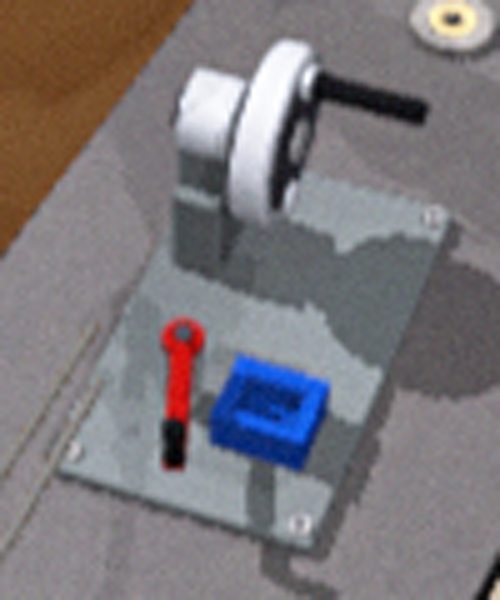

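View pics/t1.png

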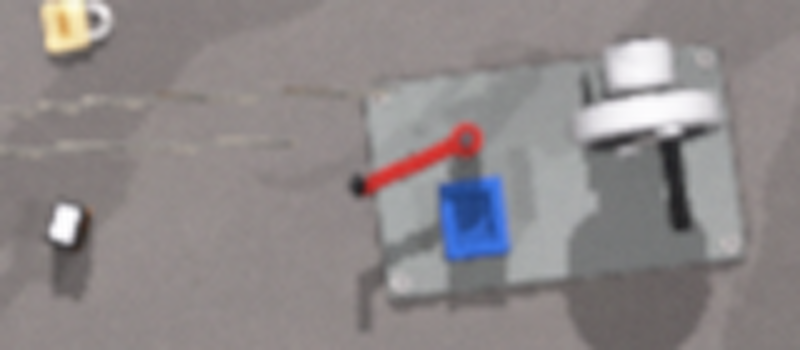

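View pics/s2.png

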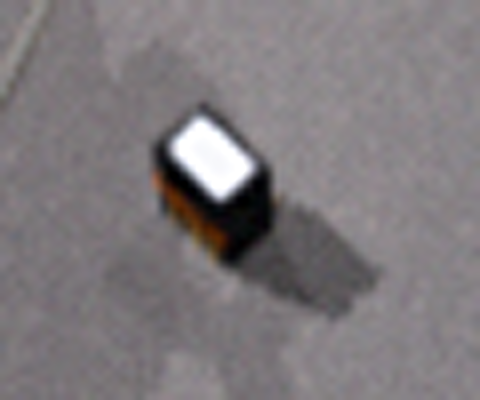

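```bash
python3 - <<'E'
from h import *
import pickle
a,b=pickle.load(open('c0.pkl','rb'))
S=lambda x,y:((x+.5)/5-.5+245,(y+.5)/5-.5+145)
T=lambda x,y:((x+.5)/5-.5+190,(y+.5)/5-.5+175)
P=lambda x,y:((x+.5)/8-.5+220,(y+.5)/8-.5+290)
np.set_printoptions(precision=4,suppress=True)
print('screws top z13'); t=[onz(b,*T(*p),.013) for p in[(705,57),(728,243),(400,283),(383,97)]]
for p in t:print(p)
print('mean',np.mean(t,0))
print('screws scene'); 
for p in[(433,217),(300,523),(70,450)]:print(onz(a,*S(*p),.013))
# socket rim corners
print('rim top',[onz(b,*T(*p),.042) for p in[(440,184),(500,177),(509,249),(449,259)]])
print('rim scene',[onz(a,*S(*p),.042) for p in[(237,355),(330,382),(305,445) ,(212,432)]])
print('pivot',tri(a,S(183,336),b,T(466,140)),onz(b,*T(466,140),.077),onz(a,*S(183,336),.077))
print('peg top', onz(a,*S(175,425),.113),onz(b,*T(359,185),.1))
print('handle end tri',tri(a,S(420,111),b,T(681,226)))
print('handle root tri',tri(a,S(318,82),b,T(668,135)))
for n,z in(('pick',.046),):
  print(onz(a,*P(213,157),z),onz(b,*T(68,224),z))
  c=[(203,115),(258,165),(221,200),(168,152)]
  print([onz(a,*P(*q),z) for q in c])
  print([onz(b,*T(*q),z) for q in [(57,202),(88,208),(78,246),(48,240)]])
E
```

```text
screws top z13
[ 0.634 -0.184  0.013]
[ 0.4827 -0.1987  0.013 ]
[0.4527 0.0641 0.013 ]
[0.6032 0.0767 0.013 ]
mean [ 0.5432 -0.0605  0.013 ]
screws scene
[ 0.4805 -0.1993  0.013 ]
[0.4518 0.0625 0.013 ]
[0.6009 0.0795 0.013 ]
rim top [array([0.5284, 0.0319, 0.042 ]), array([ 0.5336, -0.0157,  0.042 ]), array([ 0.4763, -0.022 ,  0.042 ]), array([0.4688, 0.0253, 0.042 ])]
rim scene [array([ 0.5335, -0.014 ,  0.042 ]), array([ 0.4734, -0.0217,  0.042 ]), array([0.4662, 0.0284, 0.042 ]), array([0.5202, 0.0458, 0.042 ])]
pivot (array([0.5582, 0.0117, 0.0752]), np.float64(0.00071153278589124)) [0.5583 0.0118 0.077 ] [0.5572 0.0129 0.077 ]
peg top [0.5178 0.0977 0.113 ] [0.5207 0.095  0.1   ]
handle end tri (array([ 0.4791, -0.1443,  0.1657]), np.float64(0.0016473277242994263))
handle root tri (array([ 0.5454, -0.1366,  0.1668]), np.float64(0.004992037066287065))
[0.4971 0.3287 0.046 ] [0.4984 0.3251 0.046 ]
[array([0.5079, 0.3169, 0.046 ]), array([0.4823, 0.3243, 0.046 ]), array([0.4868, 0.341 , 0.046 ]), array([0.5113, 0.3341, 0.046 ])]
[array([0.5159, 0.334 , 0.046 ]), array([0.5109, 0.3095, 0.046 ]), array([0.4809, 0.3171, 0.046 ]), array([0.4858, 0.3407, 0.046 ])]
```

```bash
cat >> h.py <<'E'
from scipy.spatial.transform import Rotation as Ro
np.set_printoptions(precision=4,suppress=True)
def pose():
    o=get_obs();q=o['tool_rot'];return np.array(o['eef_pos']),Ro.from_quat([q[1],q[2],q[3],q[0]])
def plan(pos,jaw,ref=None):
    p,R=ref or pose()
    j=np.radians(jaw);y=np.array([np.cos(j),np.sin(j),0])
    if (R.as_matrix()[:,1]@y)<0:y=-y
    z=np.array([0,0,-1.]);x=np.cross(y,z)
    G=Ro.from_matrix(np.c_[x,y,z])
    print('dp',R.inv().apply(np.array(pos)-p)/.025,'ang',np.degrees((R.inv()*G).as_rotvec())/5)
def st():
    o=get_obs();print('t',round(o['t'],2),'p',o['eef_pos'],'F',o['contact_force'],'M',o['torque'],'w',round(o['gripper_width']*85.4,1),'jaw',np.degrees(np.arctan2(*pose()[1].as_matrix()[[1,0],1])))
E
python3 - <<'E'
from h import *
import pickle
a,b=pickle.load(open('c0.pkl','rb'))
for c,(u0,u1,v0,v1) in((a,(235,260,298,325)),(b,(196,212,212,226))):
    m=c['pixels'].min(2)[v0:v1,u0:u1].astype(float)
    w=np.clip(m-150,0,None); n,l,s,cc=cv2.connectedComponentsWithStats((w>0).astype(np.uint8))
    print(s[1:]);k=1+np.argmax(s[1:,4]);w=w*(l==k)
    v,u=np.mgrid[v0:v1,u0:u1];print((w*u).sum()/w.sum(),(w*v).sum()/w.sum(),onz(c,(w*u).sum()/w.sum(),(w*v).sum()/w.sum(),.046))
    cn=cv2.findContours((cv2.resize(c['pixels'].min(2)[v0:v1,u0:u1],None,fx=8,fy=8,interpolation=cv2.INTER_CUBIC)>140).astype(np.uint8),0,1)[0]
    cn=max(cn,key=cv2.contourArea)[:,0]
    P=np.array([onz(c,(x+.5)/8-.5+u0,(y+.5)/8-.5+v0,.046)[:2] for x,y in cn])
    print(cv2.minAreaRect((P*1e3).astype(np.float32)))
plan((.4977,.327,.12),76);plan((.4977,.327,.024),76)
E
```

```text
[[ 6  7 11 10 61]]
246.00921658986175 309.20122887864824 [0.4975 0.329  0.046 ]
((498.0210266113281, 328.89556884765625), (18.088523864746094, 29.12622833251953), 72.42064666748047)
[[ 4  4  6  8 35]]
202.39465283320033 219.17877094972067 [0.4993 0.3283 0.046 ]
((499.7554931640625, 328.3921203613281), (21.434513092041016, 30.881738662719727), 72.17648315429688)
dp [-14.7486  -8.2682   4.4328] ang [-0.0185  0.0008 -0.8865]
dp [-14.7481  -8.262    8.2728] ang [-0.0185  0.0008 -0.8865]
```

```bash
python3 - <<'E'
from h import *
plan((.4985,.3287,.13),73);st()
E
```

```text
dp [-14.7575  -8.1942   4.0327] ang [-0.0185  0.0013 -0.2865]
t 0.1 p [0.2133 0.6399 0.2304] F [ 0.1202 -0.7337 -0.2703] M [ 0.0169  0.0161 -0.0025] w 85.4 jaw 71.5672799224163
```

Request:
jog_arm:
  dp:
    - [-1.7,-0.95,0.4]
    - [-3.4,-1.9,0.8]
    - [-5.1,-2.85,1.2]
    - [-6.8,-3.8,1.6]
    - [-8.5,-4.7,2.0]
  angular:
    - [0,0,-0.1]
    - [0,0,-0.2]
    - [0,0,-0.3]
    - [0,0,-0.3]
    - [0,0,-0.3]
  claw: [60,60,60,60,60]

```text
t: 0.6
eef_pos: [0.3788, 0.4597, 0.1807]
tool_rot: [-0.0, 0.147, 0.989, -0.0]
contact_force: [0.9, 0.5, 0.2]
gripper_width: 0.701
```

```bash
python3 - <<'E'
from h import *
plan((.4985,.3287,.13),73);st()
E
```

```text
dp [-6.1073 -3.6195  2.0285] ang [-0.0065 -0.001   0.0145]
t 0.6 p [0.3788 0.4597 0.1807] F [0.8672 0.5125 0.1979] M [ 0.0122 -0.0323 -0.0072] w 59.8 jaw 73.07226831270877
```

Request:
jog_arm:
  dp:
    - [-1.6,-0.95,0.5]
    - [-3.2,-1.9,1.0]
    - [-4.8,-2.8,1.5]
    - [-6.1,-3.6,2.0]
    - [-6.1,-3.6,2.0]
  angular:
    - [0,0,0]
    - [0,0,0]
    - [0,0,0]
    - [0,0,0]
    - [0,0,0]
  claw: [60,60,60,60,60]

```text
t: 1.1
eef_pos: [0.501, 0.3236, 0.1294]
tool_rot: [0.0, 0.152, 0.988, -0.003]
contact_force: [-0.2, -0.9, 0.1]
gripper_width: 0.703
```

```bash
python3 - <<'E'
from h import *
plan((.4985,.3287,.023),73);st()
a=cam('scene');b=cam('top')
i=np.hstack([cv2.resize(a['pixels'][250:350,200:300],None,fx=4,fy=4,interpolation=2),cv2.resize(b['pixels'][180:260,160:240],None,fx=5,fy=5,interpolation=2)])
cv2.imwrite('pics/a1.png',i)
E
```

```text
dp [0.1628 0.1863 4.2532] ang [-0.0615  0.013  -0.0997]
t 1.1 p [0.501  0.3236 0.1294] F [-0.1564 -0.8644  0.1323] M [-0.0359  0.0205  0.0895] w 60.0 jaw 72.5014624209835
```

View pics/a1.png

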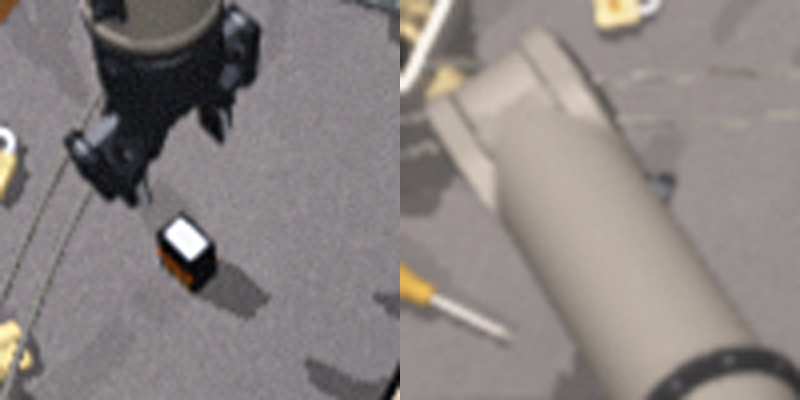

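The left half (scene) shows the open fingers above and behind the module (188,245 in the crop). The right half (top) is hidden by the arm. I'll descend.

Request:
jog_arm:
  dp:
    - [0.05,0.05,1.0]
    - [0.1,0.1,2.0]
    - [0.1,0.1,2.5]
    - [0.1,0.1,2.5]
    - [0.1,0.1,2.5]
  angular:
    - [0,0,0]
    - [0,0,0]
    - [0,0,0]
    - [0,0,0]
    - [0,0,0]
  claw: [60,60,60,60,60]

```text
t: 1.7
eef_pos: [0.4958, 0.3352, 0.0694]
tool_rot: [0.0, 0.147, 0.989, 0.0]
contact_force: [0.6, -0.8, -0.1]
gripper_width: 0.705
```

```bash
python3 - <<'E'
from h import *
plan((.4985,.3287,.023),73);st()
a=cam('scene')
i=cv2.resize(a['pixels'][270:345,200:300],None,fx=7,fy=7,interpolation=2)
cv2.imwrite('pics/a2.png',i)
E
```

```text
dp [-0.1796 -0.2192  1.8561] ang [0.0074 0.0012 0.0247]
t 1.7 p [0.4958 0.3352 0.0694] F [ 0.5507 -0.7687 -0.0721] M [-0.0365 -0.0126 -0.0136] w 60.2 jaw 73.12362178070931
```

View pics/a2.png

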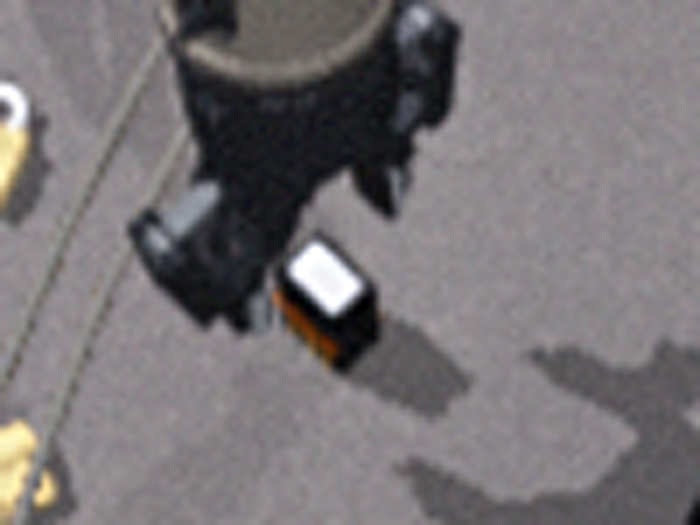

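The fingers straddle the module (top at (327,273) in the crop), with the near finger at (255,315). I'll correct sideways and then go down.

Request:
jog_arm:
  dp:
    - [-0.18,-0.22,0.3]
    - [-0.18,-0.22,0.8]
    - [-0.18,-0.22,1.3]
    - [-0.18,-0.22,1.8]
    - [-0.18,-0.22,1.8]
  angular:
    - [0,0,0]
    - [0,0,0]
    - [0,0,0]
    - [0,0,0]
    - [0,0,0]
  claw: [60,60,60,60,60]

```text
t: 2.25
eef_pos: [0.4971, 0.3268, 0.0213]
tool_rot: [-0.001, 0.147, 0.989, -0.001]
contact_force: [-0.4, 0.0, -0.1]
gripper_width: 0.704
```

```bash
python3 - <<'E'
from h import *
plan((.4985,.3287,.023),73);st()
a=cam('scene')
i=cv2.resize(a['pixels'][270:345,200:300],None,fx=7,fy=7,interpolation=2)
cv2.imwrite('pics/a3.png',i)
E
```

```text
dp [-0.0321  0.09   -0.0694] ang [-0.0385 -0.0287  0.0148]
t 2.25 p [0.4971 0.3268 0.0213] F [-0.3578  0.0179 -0.1315] M [-0.0334  0.0197  0.0357] w 60.1 jaw 73.07431053452022
```

View pics/a3.png

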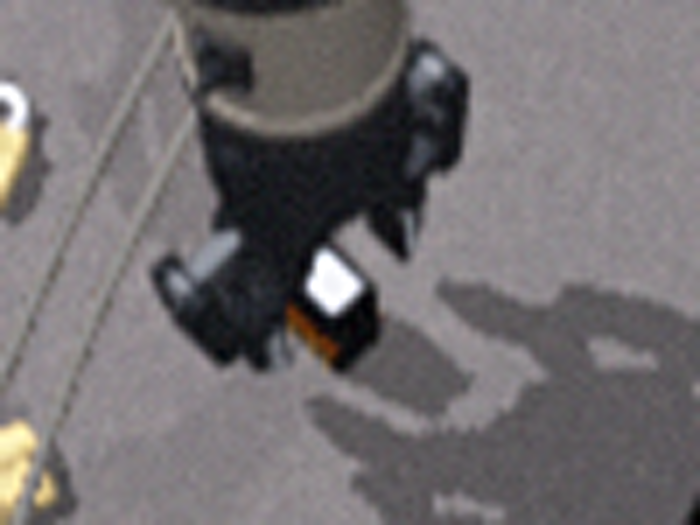

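The module sits between the fingers. I'll close on it.

Request:
jog_arm:
  dp:
    - [0,0.05,0]
    - [0,0.05,0]
    - [0,0.05,0]
    - [0,0.05,0]
    - [0,0.05,0]
  angular:
    - [0,0,0]
    - [0,0,0]
    - [0,0,0]
    - [0,0,0]
    - [0,0,0]
  claw: [35,20,10,10,10]
  grip_force: 40

```text
t: 2.8
eef_pos: [0.4994, 0.3293, 0.0244]
tool_rot: [0.0, 0.147, 0.989, 0.001]
contact_force: [0.3, -0.8, 3.4]
gripper_width: 0.269
```

```bash
python3 - <<'E'
from h import *
st()
a=cam('scene')
i=cv2.resize(a['pixels'][270:345,200:300],None,fx=7,fy=7,interpolation=2)
cv2.imwrite('pics/a4.png',i)
E
```

```text
t 2.8 p [0.4994 0.3293 0.0244] F [ 0.3224 -0.8471  3.4266] M [ 0.0669  0.0478 -0.0363] w 23.0 jaw 73.06136581586144
```

View pics/a4.png

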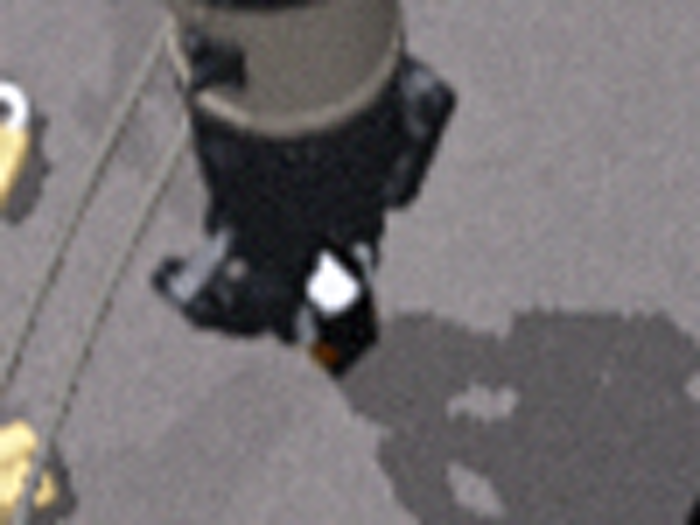

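Request:
jog_arm:
  dp:
    - [0,0,-1]
    - [0,0,-2.5]
    - [0,0,-4.2]
    - [0,0,-5.8]
    - [0,0,-5.8]
  angular:
    - [0,0,0]
    - [0,0,0]
    - [0,0,0]
    - [0,0,0]
    - [0,0,0]
  claw: [10,10,10,10,10]

```text
t: 3.35
eef_pos: [0.5019, 0.3308, 0.1746]
tool_rot: [0.003, 0.148, 0.989, 0.004]
contact_force: [-0.3, 0.6, -1.1]
gripper_width: 0.273
```

```bash
python3 - <<'E'
from h import *
st();plan((.502,.006,.168),96.3)
a=cam('scene')
i=cv2.resize(a['pixels'][230:330,190:290],None,fx=6,fy=6,interpolation=2)
cv2.imwrite('pics/a5.png',i)
E
```

```text
t 3.35 p [0.5019 0.3308 0.1746] F [-0.2594  0.569  -1.0847] M [-0.0268 -0.0472  0.007 ] w 23.3 jaw 73.03627127893645
dp [ -3.7927 -12.4259   0.1805] ang [ 0.0805  0.082  -4.653 ]
```

View pics/a5.png

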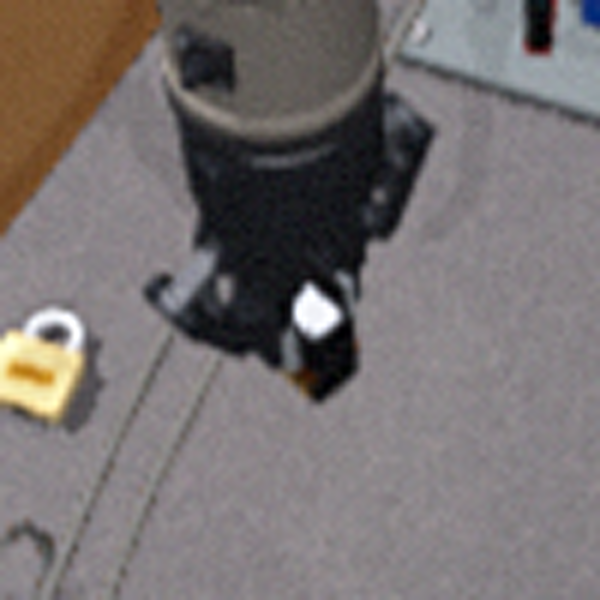

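The module is lifted (white top at crop (318,308)). I'll move it over the socket.

Request:
jog_arm:
  dp:
    - [-0.5,-1.7,0.0]
    - [-1.0,-3.4,0.1]
    - [-1.6,-5.2,0.1]
    - [-2.1,-7.0,0.1]
    - [-2.7,-8.8,0.1]
  angular:
    - [0,0,-0.7]
    - [0,0,-1.5]
    - [0,0,-2.3]
    - [0,0,-3.2]
    - [0,0,-4.0]
  claw: [10,10,10,10,10]

```text
t: 3.9
eef_pos: [0.4977, 0.0968, 0.1648]
tool_rot: [-0.001, -0.029, 1.0, -0.0]
contact_force: [0.3, -0.8, -0.3]
gripper_width: 0.274
```

```bash
python3 - <<'E'
from h import *
st();plan((.502,.006,.168),96.3)
E
```

```text
t 3.9 p [0.4977 0.0968 0.1648] F [ 0.3103 -0.8138 -0.2727] M [-0.0325  0.0128 -0.0142] w 23.4 jaw 93.27373758292985
dp [ 0.0376 -3.6341 -0.1269] ang [-0.0075 -0.034  -0.6053]
```

Request:
jog_arm:
  dp:
    - [0.05,-1.2,-0.1]
    - [0.05,-2.4,-0.1]
    - [0.05,-3.6,-0.1]
    - [0.05,-3.6,-0.1]
    - [0.05,-3.6,-0.1]
  angular:
    - [0,0,-0.3]
    - [0,0,-0.6]
    - [0,0,-0.6]
    - [0,0,-0.6]
    - [0,0,-0.6]
  claw: [10,10,10,10,10]

```text
t: 4.4
eef_pos: [0.502, 0.0082, 0.1676]
tool_rot: [-0.001, -0.052, 0.999, -0.0]
contact_force: [0.7, 0.2, -1.4]
gripper_width: 0.273
```

```bash
python3 - <<'E'
from h import *
st();plan((.502,.006,.09),96.3)
a=cam('scene');b=cam('top')
i=np.hstack([cv2.resize(a['pixels'][170:260,260:340],None,fx=5,fy=5,interpolation=2),cv2.resize(b['pixels'][170:260,240:320],None,fx=5,fy=5,interpolation=2)])
cv2.imwrite('pics/a6.png',i)
E
```

```text
t 4.4 p [0.502  0.0082 0.1676] F [ 0.6864  0.2261 -1.3849] M [0.0423 0.0342 0.009 ] w 23.3 jaw 95.95665777883141
dp [ 0.0011 -0.0894  3.1032] ang [ 0.     -0.0281 -0.0687]
```

View pics/a6.png

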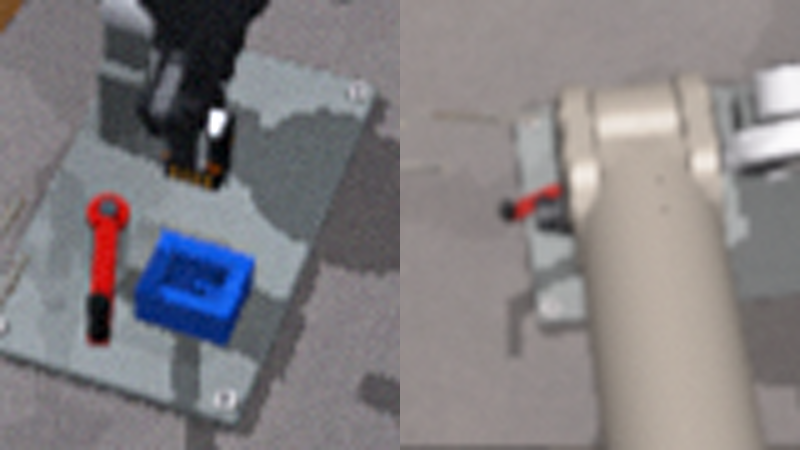

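Left (scene): the module hangs behind the socket, with its orange stripe at crop (190,178) and the pocket at (197,278). I'll zoom in on the module and pocket for a relative measurement.

```bash
python3 - <<'E'
from h import *
a=cam('scene');import pickle;pickle.dump(a,open('a6.pkl','wb'));st()
i=np.hstack([cv2.resize(a['pixels'][185:215,285:315],None,fx=13,fy=13,interpolation=2),cv2.resize(a['pixels'][212:242,283:313],None,fx=13,fy=13,interpolation=2)])
cv2.imwrite('pics/a7.png',i)
E
```

```text
t 4.55 p [0.5026 0.0102 0.1681] F [ 0.387  -0.0533 -0.2883] M [ 0.0476  0.009  -0.0111] w 23.2 jaw 96.17585957109996
```

View pics/a7.png

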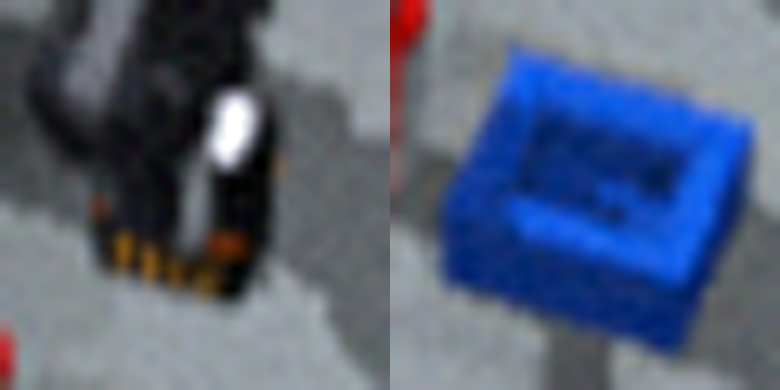

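```bash
python3 - <<'E'
from h import *
import pickle
a=pickle.load(open('a6.pkl','rb'))
M=lambda x,y:((x+.5)/13-.5+285,(y+.5)/13-.5+185)
B=lambda x,y:((x+.5)/13-.5+283,(y+.5)/13-.5+212)
yaw=np.radians(6.3);ex=np.array([np.cos(yaw),np.sin(yaw)]);ey=np.array([-ex[1],ex[0]])
f=lambda p:(np.dot(p[:2]-np.array([.502,.006]),ex)*1e3,np.dot(p[:2]-np.array([.502,.006]),ey)*1e3)
for p in[(98,268),(237,302),(262,260)]:
    q=onz(a,*M(*p),.1435);print(q,f(q))
for p in[(125,42),(365,118),(295,282),(60,195)]:
    q=onz(a,*B(*p),.042);print('rim',q,f(q))
g=a['pixels'].astype(int)[212:242,283:313]
m=(g[...,0]>120)&(g[...,0]-g[...,2]>70)
for r in m:print(''.join('#' if x else '.' for x in r))
print('tcp',f(get_obs()['eef_pos']))
E
```

```text
[0.5161 0.0236 0.1435] (np.float64(15.984464686280633), np.float64(15.930471142683592))
[0.4846 0.018  0.1435] (np.float64(-15.950525115611212), np.float64(13.864618508473317))
[0.485  0.0047 0.1435] (np.float64(-17.05929166610684), np.float64(0.568304629924876))
rim [ 0.5346 -0.0171  0.042 ] (np.float64(29.87044083989342), np.float64(-26.582994212754496))
rim [ 0.474  -0.0231  0.042 ] (np.float64(-31.01089871432371), np.float64(-25.813547235294838))
rim [0.4678 0.0277 0.042 ] (np.float64(-31.627127412288345), np.float64(25.31357333139018))
rim [0.5275 0.0306 0.042 ] (np.float64(28.04044174800786), np.float64(21.636124045280177))
..............................
..............................
..............................
..............................
.........####.................
.........#######..............
........############..........
........###############.......
........##################....
.......####..###############..
.......####.....############..
......#####........#########..
......####..###.......######..
.....#####..######....#####...
.....#####..#######...####....
....###########.##########....
....#############.########....
.......##################.....
....#....################.....
............############......
...............#########......
.......#...........####.......
.............#...#............
...............#..............
..............................
..............................
..............................
..............................
..............................
..............................
tcp (np.float64(1.0092696857453327), np.float64(4.075345969819067))
```

```bash
python3 - <<'E'
from h import *
st();plan((.502,.006,.085),96.3)
E
```

```text
t 4.55 p [0.5026 0.0102 0.1681] F [ 0.387  -0.0533 -0.2883] M [ 0.0476  0.009  -0.0111] w 23.2 jaw 96.17585957109996
dp [ 0.0359 -0.1645  3.3254] ang [ 0.0048 -0.014  -0.0248]
```

Request:
jog_arm:
  dp:
    - [0.03,-0.16,0.6]
    - [0.03,-0.16,1.4]
    - [0.03,-0.16,2.2]
    - [0.03,-0.16,3.0]
    - [0.03,-0.16,3.0]
  angular:
    - [0,0,0]
    - [0,0,0]
    - [0,0,0]
    - [0,0,0]
    - [0,0,0]
  claw: [10,10,10,10,10]

```text
t: 5.05
eef_pos: [0.5006, 0.0059, 0.0915]
tool_rot: [-0.003, -0.054, 0.999, -0.0]
contact_force: [-0.4, 0.1, -1.2]
gripper_width: 0.271
```

```bash
python3 - <<'E'
from h import *
st();a=cam('scene');st();plan((.502,.006,.066),96.3)
i=np.hstack([cv2.resize(a['pixels'][200:250,270:320],None,fx=11,fy=11,interpolation=2)])
cv2.imwrite('pics/a8.png',i)
E
```

```text
t 5.05 p [0.5006 0.0059 0.0915] F [-0.4333  0.137  -1.2191] M [-0.0004  0.0621 -0.0376] w 23.1 jaw 96.19019647667679
t 5.1 p [0.5017 0.0057 0.0928] F [-0.0883 -0.0186 -0.5684] M [-0.0015  0.0281 -0.0086] w 23.1 jaw 96.16464868694226
dp [-0.0178  0.0085  1.0734] ang [ 0.0017 -0.0341 -0.0271]
```

View pics/a8.png

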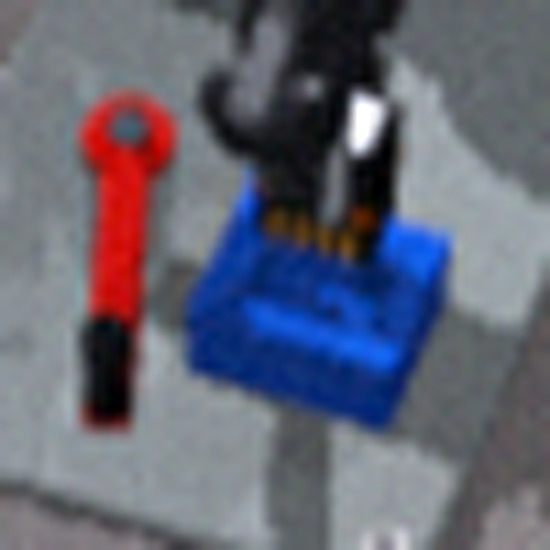

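Aligned: the module's lower edge at (315,250) is right above the pocket. I'll lower it slowly.

Request:
jog_arm:
  dp:
    - [0,0,0.4]
    - [0,0,0.8]
    - [0,0,1.0]
    - [0,0,1.15]
    - [0,0,1.25]
  angular:
    - [0,0,0]
    - [0,0,0]
    - [0,0,0]
    - [0,0,0]
    - [0,0,0]
  claw: [10,10,10,10,10]

```text
t: 5.6
eef_pos: [0.5026, 0.0047, 0.0623]
tool_rot: [-0.0, -0.053, 0.999, 0.0]
contact_force: [0.4, 0.2, -1.5]
gripper_width: 0.275
```

```bash
python3 - <<'E'
from h import *
st();a=cam('scene');st();plan((.502,.006,.0445),96.3)
i=np.hstack([cv2.resize(a['pixels'][200:250,270:320],None,fx=11,fy=11,interpolation=2)])
cv2.imwrite('pics/a9.png',i)
E
```

```text
t 5.6 p [0.5026 0.0047 0.0623] F [ 0.4342  0.2075 -1.5278] M [-0.0094  0.0379  0.006 ] w 23.5 jaw 96.05488159454977
t 5.65 p [0.5025 0.0047 0.0621] F [-0.2824 -0.2672 -1.4384] M [ 0.0288  0.001  -0.0242] w 23.1 jaw 96.0565750037887
dp [0.0157 0.0526 0.7039] ang [-0.     -0.0047 -0.0487]
```

View pics/a9.png

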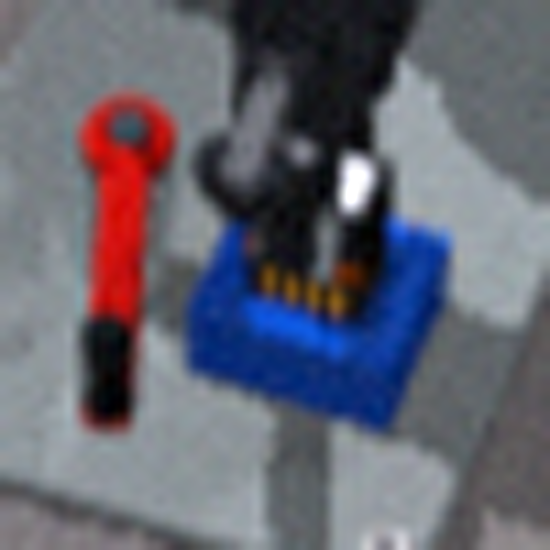

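It is inside the mouth with no contact force. Continuing down.

Request:
jog_arm:
  dp:
    - [0.0,0.03,0.15]
    - [0,0.03,0.3]
    - [0,0.03,0.45]
    - [0,0.03,0.6]
    - [0,0.03,0.72]
  angular:
    - [0,0,0]
    - [0,0,0]
    - [0,0,0]
    - [0,0,0]
    - [0,0,0]
  claw: [10,10,10,10,10]

```text
t: 6.15
eef_pos: [0.5025, 0.0055, 0.0442]
tool_rot: [-0.0, -0.053, 0.999, -0.0]
contact_force: [-6.2, -0.8, 44.1]
gripper_width: 0.271
```

```bash
python3 - <<'E'
from h import *
st();a=cam('scene');st();plan((.502,.006,.0445),96.3)
i=np.hstack([cv2.resize(a['pixels'][200:250,270:320],None,fx=11,fy=11,interpolation=2)])
cv2.imwrite('pics/a10.png',i)
E
```

```text
t 6.15 p [0.5025 0.0055 0.0442] F [-6.2034 -0.8008 44.1488] M [-0.2273  0.9361 -0.0429] w 23.1 jaw 96.05892195050089
t 6.2 p [0.5025 0.0055 0.0445] F [ 0.1325 -0.2197 -0.4151] M [-0.0136  0.0029  0.0339] w 23.2 jaw 96.05301817941515
dp [ 0.0192  0.0219 -0.002 ] ang [ 0.0013 -0.0063 -0.0494]
```

View pics/a10.png

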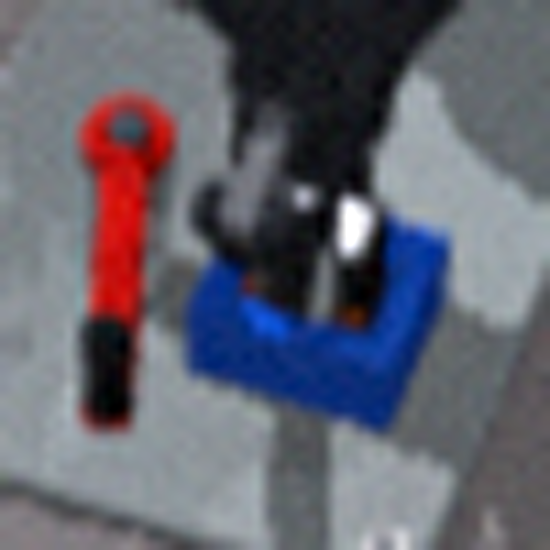

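Home: TCP z is 0.0445, as computed, and there was a force spike at the floor that has gone. I'll release and rise.

Request:
jog_arm:
  dp:
    - [0,0,0]
    - [0,0,0]
    - [0,0,0]
    - [0,0,-0.4]
    - [0,0,-1.2]
  angular:
    - [0,0,0]
    - [0,0,0]
    - [0,0,0]
    - [0,0,0]
    - [0,0,0]
  claw: [35,45,45,45,45]

```text
t: 6.7
eef_pos: [0.5015, 0.0054, 0.0743]
tool_rot: [-0.001, -0.053, 0.999, -0.0]
contact_force: [0.2, -0.1, -0.0]
gripper_width: 0.529
```

Request:
jog_arm:
  dp:
    - [0,0,-1.0]
    - [0,0,-2.2]
    - [0,0,-3.5]
    - [0,0,-4.5]
    - [0,0,-4.5]
  angular:
    - [0,0,0]
    - [0,0,0]
    - [0,0,0]
    - [0,0,0]
    - [0,0,0]
  claw: [45,30,10,0,0]

```text
t: 7.2
eef_pos: [0.505, 0.0056, 0.1913]
tool_rot: [0.004, -0.053, 0.999, 0.0]
contact_force: [0.8, 0.3, -0.1]
gripper_width: -0.004
```

```bash
python3 - <<'E'
from h import *
st();a=cam('scene');st()
i=np.hstack([cv2.resize(a['pixels'][200:250,270:320],None,fx=11,fy=11,interpolation=2)])
cv2.imwrite('pics/a11.png',i)
E
```

```text
t 7.2 p [0.505  0.0056 0.1913] F [ 0.7534  0.2596 -0.0841] M [-0.0099 -0.051  -0.0463] w -0.3 jaw 96.04061342354122
t 7.25 p [0.5038 0.0056 0.1893] F [-0.5006  0.2351 -0.1186] M [0.0003 0.0372 0.0532] w 0.0 jaw 96.0551896709145
```

View pics/a11.png

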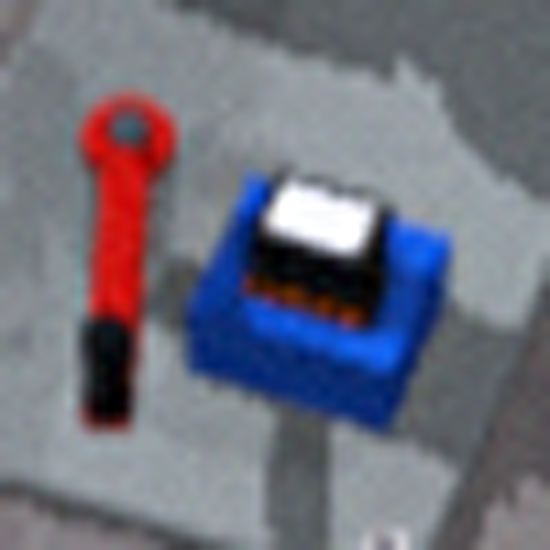

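The module sits upright in the socket and the lever is still open, with its peg at (108,370). I'll swing the lever by caging the peg loosely.

```bash
cat >> h.py <<'E'
YAW=np.radians(6.3);PIV=np.array([.558,.0122])
def peg(ph,r=.092):
    a=YAW+ph+np.pi/2
    return PIV+r*np.array([np.cos(a),np.sin(a)])
E
python3 - <<'E'
from h import *
print(get_obs()['q'],get_obs()['t'],peg(.32))
plan((*peg(.32),.16),24.6);plan((*peg(.32),.083),24.6)
E
```

```text
[-0.2605  0.242   0.1465  2.0139 -0.0457  0.8842  1.5871] 7.25 [0.5197 0.0958]
dp [-1.0049  3.52    1.1766] ang [ 0.0359  0.0418 14.291 ]
dp [-0.9911  3.5189  4.2566] ang [ 0.0359  0.0418 14.291 ]
```

Request:
jog_arm:
  dp:
    - [0,0.6,0]
    - [-0.2,1.3,0.2]
    - [-0.4,2.0,0.4]
    - [-0.7,2.7,0.7]
    - [-1.0,3.5,1.0]
  angular:
    - [0,0,1.5]
    - [0,0,3.0]
    - [0,0,4.5]
    - [0,0,6.0]
    - [0,0,7.5]
  claw: [20,35,45,45,45]

```text
t: 7.75
eef_pos: [0.5176, 0.0953, 0.1609]
tool_rot: [-0.001, 0.274, 0.962, -0.001]
contact_force: [0.4, -0.1, -0.1]
gripper_width: 0.53
```

```bash
python3 - <<'E'
from h import *
st();plan((*peg(.32),.155),24.6)
E
```

```text
t 7.75 p [0.5176 0.0953 0.1609] F [ 0.4362 -0.0574 -0.0528] M [ 0.057  -0.0351 -0.0903] w 45.3 jaw 58.21302573961829
dp [-0.0604  0.0627  0.2355] ang [-0.0204 -0.006   6.7226]
```

Request:
jog_arm:
  dp:
    - [-0.06,0.06,0.0]
    - [-0.06,0.06,0.0]
    - [-0.06,0.06,0.0]
    - [-0.06,0.06,0.0]
    - [-0.06,0.06,0.0]
  angular:
    - [0,0,1.6]
    - [0,0,3.2]
    - [0,0,4.9]
    - [0,0,6.6]
    - [0,0,6.6]
  claw: [40,40,40,40,40]

```text
t: 8.25
eef_pos: [0.5194, 0.0955, 0.1611]
tool_rot: [-0.001, 0.534, 0.846, -0.001]
contact_force: [0.0, 0.9, 0.3]
gripper_width: 0.472
```

```bash
python3 - <<'E'
from h import *
st();a=cam('scene');st();plan((*peg(.32),.083),24.6)
i=np.hstack([cv2.resize(a['pixels'][185:245,260:320],None,fx=9,fy=9,interpolation=2)])
cv2.imwrite('pics/b1.png',i)
E
```

```text
t 8.25 p [0.5194 0.0955 0.1611] F [0.0188 0.8773 0.3041] M [ 0.0306 -0.0348  0.0509] w 40.3 jaw 25.49723501664429
t 8.3 p [0.5195 0.0956 0.1612] F [ 0.3934 -0.4383 -0.1361] M [-0.0239  0.0611 -0.0467] w 40.1 jaw 25.756004464736904
dp [0.006  0.0129 3.1289] ang [-0.0207  0.0011  0.2312]
```

View pics/b1.png

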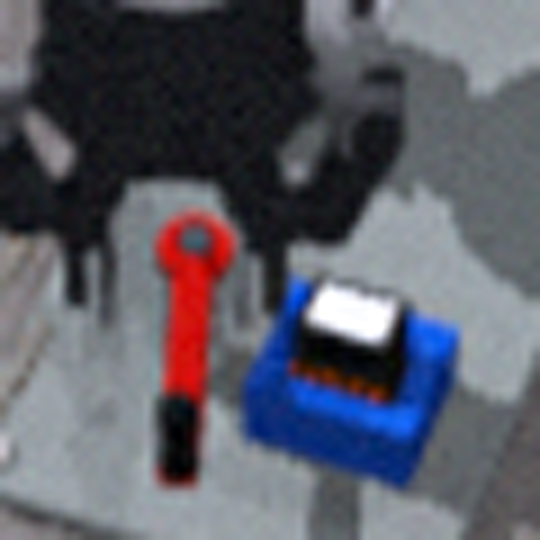

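The fingers straddle the lever line, with the peg at (178,440). Descending.

Request:
jog_arm:
  dp:
    - [0,0,0.7]
    - [0,0,1.4]
    - [0,0,2.2]
    - [0,0,3.0]
    - [0,0,3.0]
  angular:
    - [0,0,0.2]
    - [0,0,0.2]
    - [0,0,0.2]
    - [0,0,0.2]
    - [0,0,0.2]
  claw: [40,40,40,40,40]

```text
t: 8.8
eef_pos: [0.518, 0.0952, 0.0846]
tool_rot: [-0.002, 0.539, 0.842, -0.002]
contact_force: [-0.1, 0.1, 0.1]
gripper_width: 0.469
```

```bash
python3 - <<'E'
from h import *
st();a=cam('scene');st();plan((*peg(.32),.083),24.6)
i=np.hstack([cv2.resize(a['pixels'][185:245,260:320],None,fx=9,fy=9,interpolation=2)])
cv2.imwrite('pics/b2.png',i)
E
```

```text
t 8.8 p [0.518  0.0952 0.0846] F [-0.0835  0.1493  0.0682] M [-0.0136  0.0143 -0.0284] w 40.0 jaw 24.76175844752985
t 8.85 p [0.5191 0.0953 0.086 ] F [ 0.2699 -0.669  -0.5299] M [ 0.0219  0.0204 -0.0522] w 39.8 jaw 24.706968005129646
dp [0.0111 0.0308 0.1186] ang [-0.0377 -0.0044  0.0214]
```

View pics/b2.png

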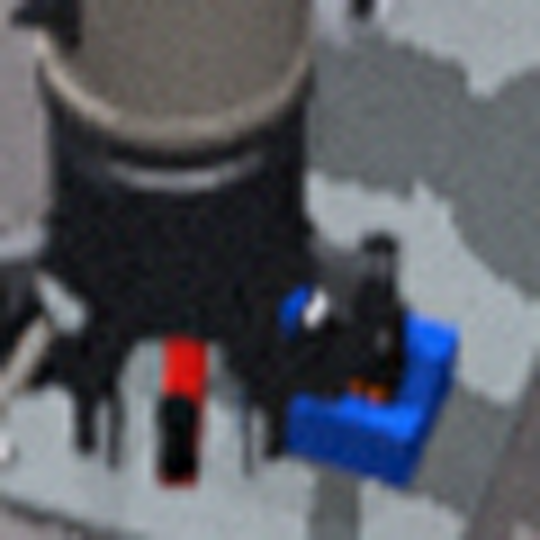

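The peg (178,440) is centred between the fingers. I'll close to a loose cage and swing.

```bash
cat >> h.py <<'E'
def planlever(phis,z):
    p,R=pose()
    for ph in phis:
        y=-np.array([np.cos(YAW+ph),np.sin(YAW+ph),0])
        if R.as_matrix()[:,1]@y<0 and True:y=-y
        zz=np.array([0,0,-1.]);G=Ro.from_matrix(np.c_[np.cross(y,zz),y,zz])
        print(round(ph,3),R.inv().apply(np.array([*peg(ph),z])-p)/.025,np.degrees((R.inv()*G).as_rotvec())/5)
E
python3 - <<'E'
from h import *
planlever([.32,.32,.42,.52,.62,.72],.0845)
E
```

```text
0.32 [0.0111 0.0306 0.0586] [-0.0377 -0.0044  0.0145]
0.32 [0.0111 0.0306 0.0586] [-0.0377 -0.0044  0.0145]
0.42 [-0.0068 -0.3368  0.0598] [-0.0375 -0.0063 -1.1315]
0.52 [-0.0613 -0.7006  0.061 ] [-0.0371 -0.0082 -2.2774]
0.62 [-0.1519 -1.0571  0.0621] [-0.0368 -0.0101 -3.4233]
0.72 [-0.2776 -1.4028  0.0632] [-0.0363 -0.0119 -4.5692]
```

Request:
jog_arm:
  dp:
    - [0,0.03,0.05]
    - [0,0.03,0.05]
    - [0,-0.2,0.05]
    - [-0.04,-0.6,0.05]
    - [-0.15,-1.05,0.05]
  angular:
    - [0,0,0]
    - [0,0,0]
    - [0,0,-0.7]
    - [0,0,-2.0]
    - [0,0,-3.4]
  claw: [20,20,20,20,20]
  grip_force: 20

```text
t: 9.35
eef_pos: [0.4988, 0.0821, 0.0868]
tool_rot: [0.001, 0.407, 0.913, 0.001]
contact_force: [0.3, 0.7, -0.1]
gripper_width: 0.234
```

```bash
python3 - <<'E'
from h import *
st();a=cam('scene');planlever([.62,.72,.82,.92,1.02,1.12],.0845)
i=np.hstack([cv2.resize(a['pixels'][185:245,260:320],None,fx=9,fy=9,interpolation=2)])
cv2.imwrite('pics/b3.png',i)
E
```

```text
t 9.35 p [0.4988 0.0821 0.0868] F [ 0.2964  0.7491 -0.0646] M [ 0.173  -0.0405 -0.003 ] w 20.0 jaw 41.924892238006876
0.62 [0.0221 0.0092 0.0844] [0.0024 0.0025 0.0689]
0.72 [ 0.0059 -0.3583  0.0843] [ 0.0022  0.0027 -1.077 ]
0.82 [-0.0469 -0.7224  0.0843] [ 0.0021  0.0028 -2.2229]
0.92 [-0.1357 -1.0793  0.0842] [ 0.002   0.0029 -3.3689]
1.02 [-0.2598 -1.4256  0.0842] [ 0.0018  0.003  -4.5148]
1.12 [-0.4178 -1.7578  0.0841] [ 0.0017  0.0031 -5.6607]
```

View pics/b3.png

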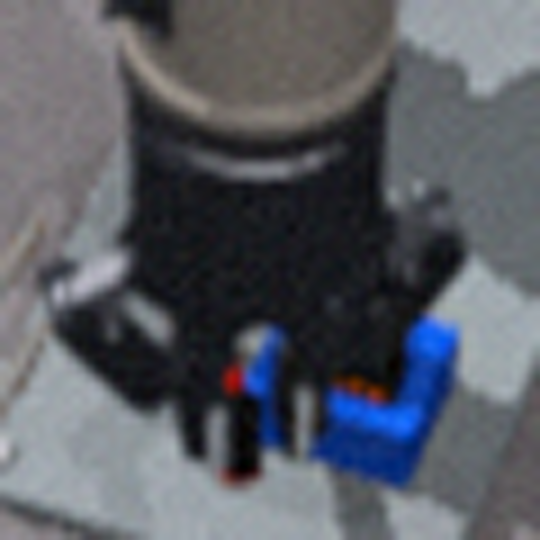

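The peg has moved with the cage and is now at (243,430). Continuing.

Request:
jog_arm:
  dp:
    - [0.0,-0.35,0.05]
    - [-0.05,-0.72,0.05]
    - [-0.14,-1.08,0.05]
    - [-0.26,-1.42,0.05]
    - [-0.42,-1.76,0.05]
  angular:
    - [0,0,-1.1]
    - [0,0,-2.2]
    - [0,0,-3.4]
    - [0,0,-4.5]
    - [0,0,-5.7]
  claw: [20,20,20,20,20]

```text
t: 9.9
eef_pos: [0.4726, 0.0447, 0.0853]
tool_rot: [0.001, 0.172, 0.985, 0.0]
contact_force: [-0.9, 0.7, 0.5]
gripper_width: 0.233
```

```bash
python3 - <<'E'
from h import *
st();planlever([1.12,1.22,1.32,1.42,1.5,1.57,1.62,1.66],.0845)
E
```

```text
t 9.9 p [0.4726 0.0447 0.0853] F [-0.8637  0.6778  0.5024] M [ 0.2224 -0.0215 -0.0008] w 19.9 jaw 70.21237321332359
1.12 [ 0.0246 -0.081   0.0333] [ 0.0133  0.0131 -0.0518]
1.22 [ 0.0045 -0.4483  0.0329] [ 0.0126  0.0137 -1.1977]
1.32 [-0.0521 -0.8118  0.0326] [ 0.0119  0.0143 -2.3436]
1.42 [-0.1447 -1.1678  0.0323] [ 0.0112  0.015  -3.4895]
1.5 [-0.2441 -1.4448  0.0321] [ 0.0106  0.0154 -4.4063]
1.57 [-0.349  -1.68    0.0319] [ 0.0101  0.0158 -5.2084]
1.62 [-0.4339 -1.8433  0.0318] [ 0.0097  0.0161 -5.7814]
1.66 [-0.5076 -1.9707  0.0317] [ 0.0094  0.0163 -6.2397]
```

Request:
jog_arm:
  dp:
    - [0.0,-0.45,0.03]
    - [-0.05,-0.81,0.03]
    - [-0.14,-1.17,0.03]
    - [-0.25,-1.45,0.03]
    - [-0.35,-1.68,0.03]
  angular:
    - [0,0,-1.2]
    - [0,0,-2.3]
    - [0,0,-3.5]
    - [0,0,-4.4]
    - [0,0,-5.2]
  claw: [20,20,20,20,20]

```text
t: 10.4
eef_pos: [0.4665, 0.0016, 0.0845]
tool_rot: [0.001, -0.053, 0.999, 0.0]
contact_force: [-0.5, 0.9, 0.4]
gripper_width: 0.236
```

```bash
python3 - <<'E'
from h import *
st();a=cam('scene');st();planlever([1.57,1.62,1.66,1.7],.0845)
i=np.hstack([cv2.resize(a['pixels'][185:245,260:320],None,fx=9,fy=9,interpolation=2)])
cv2.imwrite('pics/b4.png',i)
E
```

```text
t 10.4 p [0.4665 0.0016 0.0845] F [-0.4581  0.9405  0.4361] M [0.1609 0.0261 0.084 ] w 20.1 jaw 96.10530125507914
t 10.45 p [0.4666 0.0005 0.0845] F [-0.3589  0.4512  0.3505] M [0.0302 0.0376 0.0267] w 19.9 jaw 96.22728363599288
1.57 [-0.0059  0.0662  0.0013] [-0.0056  0.0141 -0.0054]
1.62 [-0.0106 -0.1177  0.0014] [-0.006   0.0139 -0.5784]
1.66 [-0.021  -0.2646  0.0015] [-0.0063  0.0138 -1.0367]
1.7 [-0.0372 -0.4109  0.0016] [-0.0065  0.0137 -1.4951]
```

View pics/b4.png

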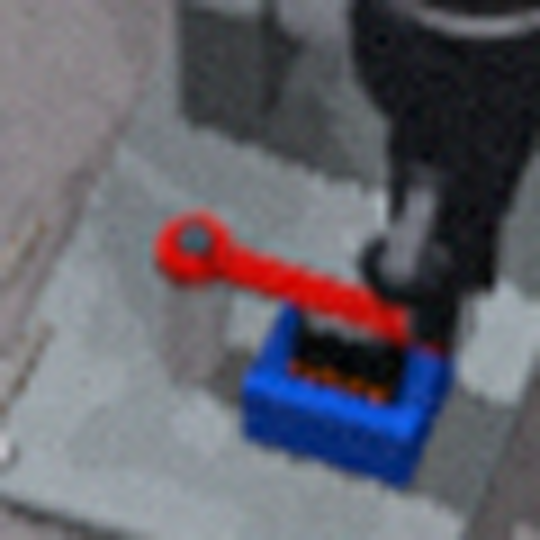

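Nearly shut: the lever now lies over the module. I'll push on in small steps until the stop is felt.

Request:
jog_arm:
  dp:
    - [0,-0.05,0]
    - [0,-0.1,0]
    - [0,-0.15,0]
    - [0,-0.2,0]
    - [0,-0.24,0]
  angular:
    - [0,0,0]
    - [0,0,0]
    - [0,0,0]
    - [0,0,0]
    - [0,0,0]
  claw: [20,20,20,20,20]

```text
t: 10.95
eef_pos: [0.4667, -0.0026, 0.0839]
tool_rot: [0.0, -0.053, 0.999, 0.001]
contact_force: [-0.8, 7.1, 2.1]
gripper_width: 0.235
```

```bash
python3 - <<'E'
from h import *
st()
E
```

```text
t 10.95 p [ 0.4667 -0.0026  0.0839] F [-0.7553  7.1169  2.0711] M [1.5031 0.2085 0.0039] w 20.1 jaw 96.10241139054281
```

Request:
jog_arm:
  dp:
    - [0,-0.04,0]
    - [0,-0.08,0]
    - [0,-0.08,0]
    - [0,-0.08,0]
    - [0,-0.08,0]
  angular:
    - [0,0,0]
    - [0,0,0]
    - [0,0,0]
    - [0,0,0]
    - [0,0,0]
  claw: [20,20,20,20,20]

```text
t: 11.45
eef_pos: [0.4668, -0.0027, 0.0839]
tool_rot: [0.0, -0.054, 0.999, 0.002]
contact_force: [-1.2, 10.5, 3.5]
gripper_width: 0.235
```

```bash
python3 - <<'E'
from h import *
st()
E
```

```text
t 11.45 p [ 0.4668 -0.0027  0.0839] F [-1.1978 10.4605  3.4697] M [2.1292 0.3154 0.0321] w 20.1 jaw 96.21609326703853
```

The lever is hard on its stop: force rises to 10 N with no motion. I'll back off, rise and look at the handle.

Request:
jog_arm:
  dp:
    - [0,0.2,0]
    - [0,0.25,-0.8]
    - [0,0.25,-2.3]
    - [0,0.25,-4.0]
    - [0,0.25,-5.5]
  angular:
    - [0,0,0]
    - [0,0,0]
    - [0,0,0]
    - [0,0,0]
    - [0,0,0]
  claw: [26,30,35,45,45]

```text
t: 11.95
eef_pos: [0.4659, -0.0003, 0.223]
tool_rot: [-0.0, -0.052, 0.999, -0.0]
contact_force: [0.8, -0.2, 0.8]
gripper_width: 0.523
```

```bash
python3 - <<'E'
from h import *
import pickle
st();a=cam('scene');b=cam('top');st();pickle.dump((a,b),open('c1.pkl','wb'))
i=np.hstack([cv2.resize(a['pixels'][145:245,260:340],None,fx=5,fy=5,interpolation=2),cv2.resize(b['pixels'][160:260,250:330],None,fx=5,fy=5,interpolation=2)])
cv2.imwrite('pics/c1.png',i)
E
```

```text
t 11.95 p [ 0.4659 -0.0003  0.223 ] F [ 0.7867 -0.1843  0.821 ] M [ 0.008  -0.0769 -0.0338] w 44.6 jaw 96.0087771647887
t 12.05 p [ 0.4692 -0.      0.2261] F [0.4772 0.1832 0.4465] M [-0.0489  0.0241  0.0096] w 45.0 jaw 95.9955758536057
```

View pics/c1.png

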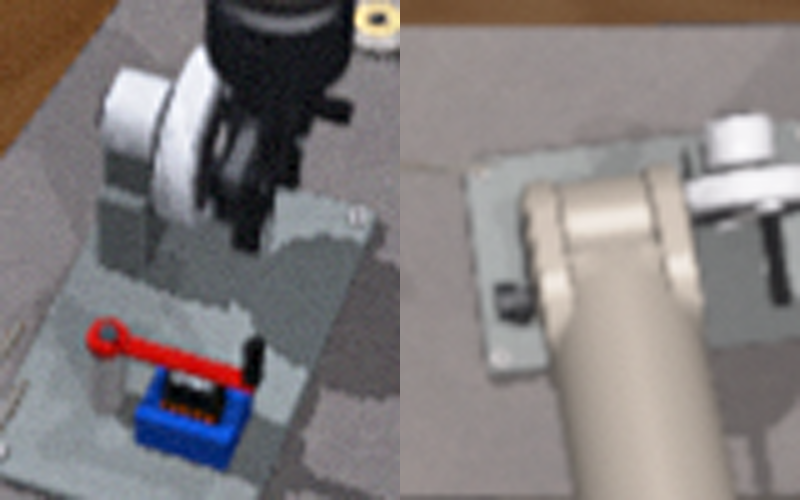

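The lever now lies shut over the module. Next I'll work out the axle position from the first pictures.

```bash
python3 - <<'E'
from h import *
import pickle
a,b=pickle.load(open('c0.pkl','rb'))
i=np.hstack([cv2.resize(a['pixels'][150:200,280:335],None,fx=7,fy=10,interpolation=2),cv2.resize(b['pixels'][178:228,300:340],None,fx=10,fy=10,interpolation=2)])
cv2.imwrite('pics/c2.png',i);print(i.shape)
E
```

```text
(500, 785, 3)
```

View pics/c2.png

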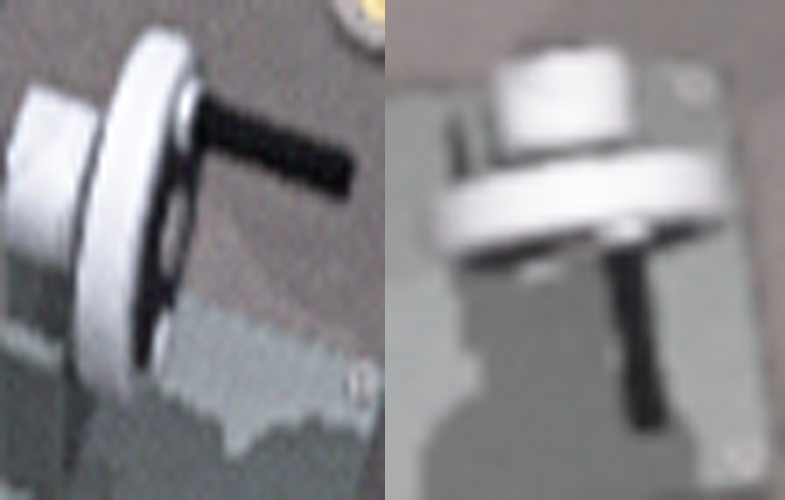

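```bash
python3 - <<'E'
from h import *
import pickle
a,b=pickle.load(open('c0.pkl','rb'))
A=lambda x,y:((x+.5)/7-.5+280,(y+.5)/10-.5+150)
T=lambda x,y:((x-385+.5)/10-.5+300,(y+.5)/10-.5+178)
L=onz(b,*T(437,222),.125);Rr=onz(b,*T(728,185),.125);print(L,Rr,(L+Rr)/2,np.linalg.norm(L-Rr))
ex=np.array([np.cos(YAW),np.sin(YAW)]);ey=np.array([-ex[1],ex[0]])
m=((L+Rr)/2)[:2]-.042*ex;print('stand origin',m, 'axle pt', m-.03*ex)
for s,t in(((346,178),(648,428)),((205,120),(627,250))):
    q,e=tri(a,A(*s),b,T(*t));d=q[:2]-m;print(q,e,d@ex,d@ey, 'ang',np.arctan2(-(d@ey),q[2]-.125))
E
```

```text
[ 0.5616 -0.0704  0.125 ] [ 0.575  -0.1814  0.125 ] [ 0.5683 -0.1259  0.125 ] 0.11180853921821694
stand origin [ 0.5266 -0.1306] axle pt [ 0.4968 -0.1338]
[ 0.4775 -0.1446  0.1637] 0.0011742249753449096 -0.05033117021049341 -0.008594841453127644 ang 0.21845696199525327
[ 0.5431 -0.1387  0.1633] 0.0033300453554826934 0.015567745103449701 -0.009906448990935594 ang 0.25298761611285986
```

```bash
python3 - <<'E'
from h import *
st();plan((.4978,-.1429,.205),96.3)
E
```

```text
t 12.05 p [ 0.4692 -0.      0.2261] F [0.4772 0.1832 0.4465] M [-0.0489  0.0241  0.0096] w 45.0 jaw 95.9955758536057
dp [-0.5321 -5.8024  0.8508] ang [-0.0033  0.1063 -0.0609]
```

Request:
jog_arm:
  dp:
    - [-0.15,-1.5,0.1]
    - [-0.3,-3.0,0.2]
    - [-0.5,-4.5,0.3]
    - [-0.53,-5.8,0.4]
    - [-0.53,-5.8,0.5]
  angular:
    - [0,0,0]
    - [0,0,0]
    - [0,0,-0.05]
    - [0,0,-0.05]
    - [0,0,-0.05]
  claw: [50,50,50,50,50]

```text
t: 12.55
eef_pos: [0.4938, -0.1481, 0.2078]
tool_rot: [-0.001, -0.051, 0.999, -0.001]
contact_force: [-0.1, 0.3, -0.4]
gripper_width: 0.585
```

```bash
python3 - <<'E'
from h import *
import pickle
st();a=cam('scene');b=cam('top');st();plan((.4978,-.1429,.145),96.3)
i=np.hstack([cv2.resize(a['pixels'][130:210,270:350],None,fx=5,fy=5,interpolation=2),cv2.resize(b['pixels'][160:240,280:360],None,fx=5,fy=5,interpolation=2)])
cv2.imwrite('pics/d1.png',i)
E
```

```text
t 12.55 p [ 0.4938 -0.1481  0.2078] F [-0.1359  0.299  -0.4267] M [ 0.0347  0.0371 -0.0216] w 49.9 jaw 95.85963435992686
t 12.65 p [ 0.4936 -0.1432  0.2075] F [0.1372 0.8569 0.0191] M [0.0493 0.0459 0.0498] w 50.0 jaw 96.17989445555231
dp [-0.1738 -0.0053  2.5001] ang [ 0.0042 -0.0276 -0.024 ]
```

View pics/d1.png

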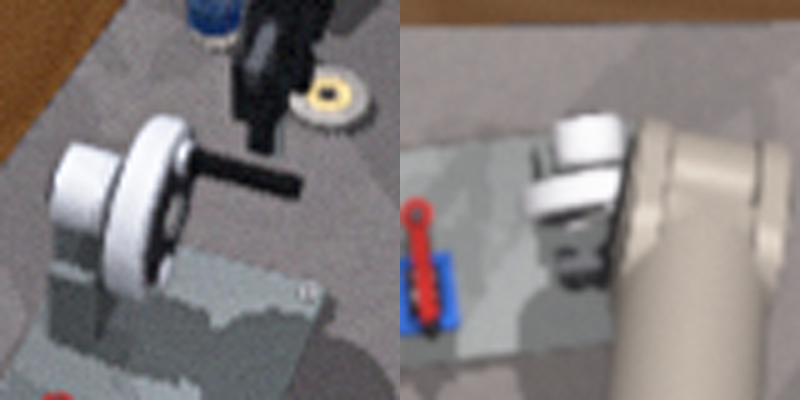

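The gripper hovers behind and above the sleeve (sleeve at crop (245,172)), and the top view shows the lever shut over the socket. Descending to the sleeve.

Request:
jog_arm:
  dp:
    - [-0.1,0,0.6]
    - [-0.17,0,1.2]
    - [-0.17,0,1.8]
    - [-0.17,0,2.4]
    - [-0.17,0,2.5]
  angular:
    - [0,0,0]
    - [0,0,0]
    - [0,0,0]
    - [0,0,0]
    - [0,0,0]
  claw: [50,50,50,50,50]

```text
t: 13.15
eef_pos: [0.4974, -0.1404, 0.1445]
tool_rot: [-0.002, -0.056, 0.998, 0.001]
contact_force: [-0.7, 0.3, -0.5]
gripper_width: 0.583
```

```bash
python3 - <<'E'
from h import *
import pickle
st();a=cam('scene');st();plan((.4978,-.1429,.145),96.3)
i=np.hstack([cv2.resize(a['pixels'][140:200,290:350],None,fx=9,fy=9,interpolation=2)])
cv2.imwrite('pics/d2.png',i)
E
```

```text
t 13.15 p [ 0.4974 -0.1404  0.1445] F [-0.6905  0.3139 -0.4732] M [-0.0107  0.0292 -0.018 ] w 49.8 jaw 96.43756813502613
t 13.2 p [ 0.4978 -0.1407  0.145 ] F [ 0.1869 -0.4382  0.5728] M [0.0391 0.031  0.0051] w 49.8 jaw 96.42102926942896
dp [ 0.011  -0.0883  0.0013] ang [ 0.0126 -0.0314  0.0242]
```

View pics/d2.png

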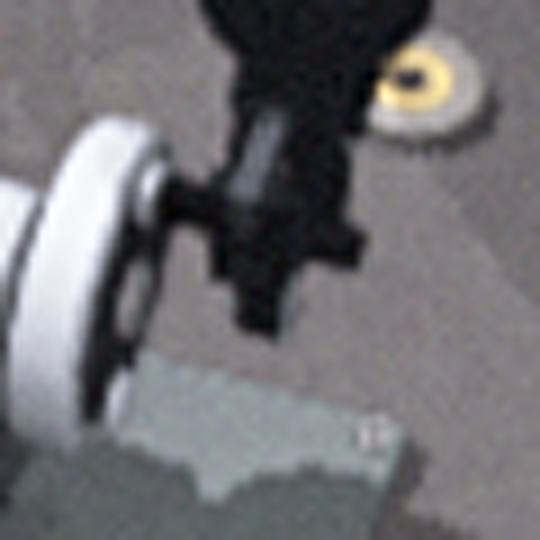

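The near finger is beside the sleeve, with the handle end visible to the right at (345,245). I'll close.

Request:
jog_arm:
  dp:
    - [0,-0.08,0]
    - [0,-0.08,0]
    - [0,-0.08,0]
    - [0,-0.08,0]
    - [0,-0.08,0]
  angular:
    - [0,0,0]
    - [0,0,0]
    - [0,0,0]
    - [0,0,0]
    - [0,0,0]
  claw: [35,25,18,10,5]
  grip_force: 40

```text
t: 13.7
eef_pos: [0.4994, -0.1435, 0.1468]
tool_rot: [0.0, -0.055, 0.998, 0.0]
contact_force: [-0.9, 4.3, 3.0]
gripper_width: 0.172
```

Request:
jog_arm:
  dp:
    - [0,0,0]
    - [0,0,0]
    - [0,0,0]
    - [0,0,0]
    - [0,0,0]
  angular:
    - [0,0,0]
    - [0,0,0]
    - [0,0,0]
    - [0,0,0]
    - [0,0,0]
  claw: [5,5,5,5,5]

```text
t: 14.2
eef_pos: [0.4995, -0.1442, 0.1465]
tool_rot: [0.0, -0.055, 0.998, -0.0]
contact_force: [1.0, 4.3, 5.0]
gripper_width: 0.176
```

```bash
python3 - <<'E'
from h import *
import pickle
st();a=cam('scene');st()
i=np.hstack([cv2.resize(a['pixels'][140:200,290:350],None,fx=9,fy=9,interpolation=2)])
cv2.imwrite('pics/d3.png',i)
p=get_obs()['eef_pos'];ex=np.array([np.cos(YAW),np.sin(YAW)]);ey=np.array([-ex[1],ex[0]])
print((p[:2]-[.5266,-.1306])@ex,(p[:2]-[.5266,-.1306])@ey)
E
```

```text
t 14.2 p [ 0.4995 -0.1442  0.1465] F [1.0019 4.2912 4.9867] M [ 0.8731 -0.1447  0.0164] w 15.1 jaw 96.31652782747129
t 14.25 p [ 0.4995 -0.1442  0.1465] F [0.4705 4.8175 5.7276] M [ 0.8478 -0.1187  0.0057] w 14.6 jaw 96.31645448207908
-0.028436300741155898 -0.01055345510775882
```

View pics/d3.png

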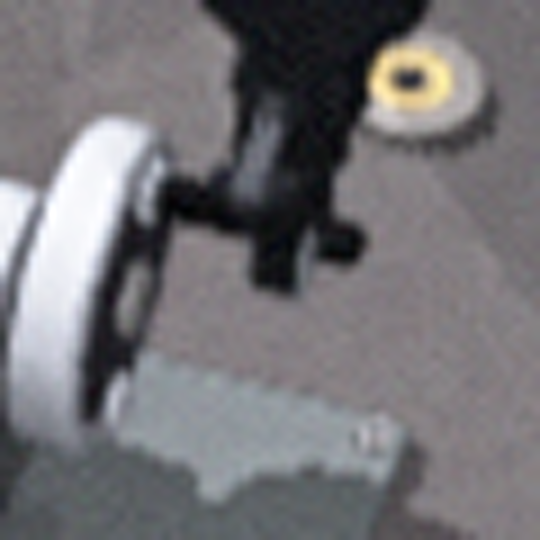

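The sleeve is gripped (opening 15 mm), with the handle end at (345,243). Next is a turn table for slow rotation.

```bash
python3 - <<'E'
import numpy as np
f=lambda t:np.round(np.array([-1.68*np.sin(t),-1.68*np.cos(t)]),2)
t0=.29
for c in range(6):
    s=t0+.5*c
    print(round(s+.5,2),[[0]+list(map(float,np.round(f(s+.1*k)-f(s),2))) for k in range(1,6)])
E
```

```text
0.79 [[0, -0.16, 0.06], [0, -0.31, 0.13], [0, -0.45, 0.21], [0, -0.59, 0.31], [0, -0.71, 0.43]]
1.29 [[0, -0.12, 0.12], [0, -0.21, 0.26], [0, -0.3, 0.4], [0, -0.37, 0.56], [0, -0.42, 0.71]]
1.79 [[0, -0.04, 0.17], [0, -0.06, 0.33], [0, -0.07, 0.5], [0, -0.06, 0.67], [0, -0.03, 0.84]]
2.29 [[0, 0.04, 0.16], [0, 0.11, 0.31], [0, 0.18, 0.46], [0, 0.27, 0.61], [0, 0.38, 0.74]]
2.79 [[0, 0.11, 0.12], [0, 0.24, 0.23], [0, 0.38, 0.32], [0, 0.53, 0.4], [0, 0.68, 0.47]]
3.29 [[0, 0.16, 0.05], [0, 0.33, 0.08], [0, 0.49, 0.1], [0, 0.66, 0.1], [0, 0.83, 0.08]]
```

Request:
jog_arm:
  dp:
    - [0,-0.16,0.06]
    - [0,-0.31,0.13]
    - [0,-0.45,0.21]
    - [0,-0.59,0.31]
    - [0,-0.71,0.43]
  angular:
    - [0,0,0]
    - [0,0,0]
    - [0,0,0]
    - [0,0,0]
    - [0,0,0]
  claw: [5,5,5,5,5]

```text
t: 14.75
eef_pos: [0.5015, -0.1619, 0.1352]
tool_rot: [0.0, -0.055, 0.998, 0.0]
contact_force: [3.0, 4.3, 0.9]
gripper_width: 0.173
```

Request:
jog_arm:
  dp:
    - [0,-0.12,0.12]
    - [0,-0.21,0.26]
    - [0,-0.3,0.4]
    - [0,-0.37,0.56]
    - [0,-0.42,0.71]
  angular:
    - [0,0,0]
    - [0,0,0]
    - [0,0,0]
    - [0,0,0]
    - [0,0,0]
  claw: [5,5,5,5,5]

```text
t: 15.25
eef_pos: [0.5025, -0.1718, 0.1172]
tool_rot: [0.0, -0.055, 0.998, 0.0]
contact_force: [2.5, 6.0, 0.3]
gripper_width: 0.171
```

```bash
python3 - <<'E'
from h import *
st()
E
```

```text
t 15.25 p [ 0.5025 -0.1718  0.1172] F [2.5262 6.0384 0.2887] M [ 1.2372 -0.7022  0.0537] w 14.6 jaw 96.3388705865557
```

Request:
jog_arm:
  dp:
    - [0,-0.04,0.17]
    - [0,-0.06,0.33]
    - [0,-0.07,0.5]
    - [0,-0.06,0.67]
    - [0,-0.03,0.84]
  angular:
    - [0,0,0]
    - [0,0,0]
    - [0,0,0]
    - [0,0,0]
    - [0,0,0]
  claw: [5,5,5,5,5]

```text
t: 15.75
eef_pos: [0.5026, -0.1718, 0.0963]
tool_rot: [0.0, -0.056, 0.998, 0.001]
contact_force: [3.2, 8.2, 2.6]
gripper_width: 0.173
```

Request:
jog_arm:
  dp:
    - [0,0.04,0.16]
    - [0,0.11,0.31]
    - [0,0.18,0.46]
    - [0,0.27,0.61]
    - [0,0.38,0.74]
  angular:
    - [0,0,0]
    - [0,0,0]
    - [0,0,0]
    - [0,0,0]
    - [0,0,0]
  claw: [5,5,5,5,5]

```text
t: 16.25
eef_pos: [0.5015, -0.1622, 0.0782]
tool_rot: [-0.0, -0.056, 0.998, 0.001]
contact_force: [-0.0, 8.9, 8.1]
gripper_width: 0.172
```

```bash
cat >> h.py <<'E'
def circ(D):
    # rows: x,y,z,Fx,Fy,Fz -> stand frame fit of circle (r=.042) and tangential forces
    from scipy.optimize import least_squares
    D=np.array(D,float);ey=np.array([-np.sin(YAW),np.cos(YAW)])
    y=D[:,:2]@ey;z=D[:,2];Fy=D[:,3:5]@ey;Fz=D[:,5]
    s=least_squares(lambda c:np.hypot(y-c[0],z-c[1])-.042,[y.mean()+.01,z.mean()])
    c=s.x;th=np.unwrap(np.arctan2(-(y-c[0]),z-c[1]))
    Ft=-(Fy*-np.cos(th)+Fz*-np.sin(th)) # resistance along motion (+theta)
    Fr=Fy*-np.sin(th)+Fz*np.cos(th)
    print('center y,z',c,'res',s.fun*1e3)
    for k in range(len(D)):print('th %.3f  resist %.2f  radial %.2f'%(th[k],Ft[k],Fr[k]))
    return th,Ft,c
E
cat > data.py <<'E'
D=[[0.4995,-0.1442,0.1465,1.0,4.3,5.0],
[0.5015,-0.1619,0.1352,3.0,4.3,.9],
[0.5025,-0.1718,0.1172,2.5,6.0,.3]]
E
python3 - <<'E'
from h import *
st()
E
```

```text
t 16.25 p [ 0.5015 -0.1622  0.0782] F [-0.0092  8.9333  8.0982] M [ 1.6342 -0.1213  0.0326] w 14.7 jaw 96.38439753630459
```

```bash
cat > data.py <<'E'
D=[[0.4995,-0.1442,0.1465,1.0,4.3,5.0],
[0.5015,-0.1619,0.1352,3.0,4.3,.9],
[0.5025,-0.1718,0.1172,2.5,6.0,.3],
[.5026,-.1718,.0963,3.2,8.2,2.6],
[.5015,-.1622,.0782,0,8.9,8.1]]
E
python3 - <<'E'
from h import *
from data import D
circ(D)
E
```

```text
center y,z [-0.1852  0.1065] res [-0.0151  0.0058  0.0386 -0.0516  0.0177]
th 0.312  resist 5.50  radial 3.48
th 0.820  resist 3.35  radial -2.27
th 1.315  resist 1.73  radial -5.43
th 1.818  resist 0.62  radial -8.20
th 2.311  resist 0.01  radial -11.99
```

Excellent circle fit, and the resistance dips to a minimum near θ≈2.3. I'll continue round with a small correction to the centre.

Request:
jog_arm:
  dp:
    - [0,0.15,0.09]
    - [0,0.33,0.18]
    - [0,0.47,0.27]
    - [0,0.62,0.35]
    - [0,0.77,0.42]
  angular:
    - [0,0,0]
    - [0,0,0]
    - [0,0,0]
    - [0,0,0]
    - [0,0,0]
  claw: [5,5,5,5,5]

```text
t: 16.75
eef_pos: [0.4997, -0.1462, 0.0676]
tool_rot: [0.001, -0.054, 0.999, -0.001]
contact_force: [4.0, -2.5, -0.7]
gripper_width: 0.172
```

Request:
jog_arm:
  dp:
    - [0,0.16,0.05]
    - [0,0.33,0.08]
    - [0,0.49,0.1]
    - [0,0.66,0.1]
    - [0,0.83,0.08]
  angular:
    - [0,0,0]
    - [0,0,0]
    - [0,0,0]
    - [0,0,0]
    - [0,0,0]
  claw: [5,5,5,5,5]

```text
t: 17.25
eef_pos: [0.4973, -0.1251, 0.0653]
tool_rot: [0.001, -0.054, 0.999, -0.001]
contact_force: [6.1, -2.0, -6.0]
gripper_width: 0.175
```

```bash
python3 - <<'E'
import numpy as np
from h import *
st()
f=lambda t:np.round(np.array([-1.68*np.sin(t),-1.68*np.cos(t)]),2)
t0=3.29
for c in range(5):
    s=t0+.5*c
    print(round(s+.5,2),[[0]+list(map(float,np.round(f(s+.1*k)-f(s),2))) for k in range(1,6)])
E
```

```text
t 17.25 p [ 0.4973 -0.1251  0.0653] F [ 6.1182 -1.9914 -6.0164] M [-0.467  -1.0813  0.0186] w 14.9 jaw 96.24014257051446
3.79 [[0, 0.16, -0.03], [0, 0.32, -0.08], [0, 0.48, -0.15], [0, 0.63, -0.23], [0, 0.76, -0.32]]
4.29 [[0, 0.13, -0.11], [0, 0.25, -0.23], [0, 0.35, -0.36], [0, 0.45, -0.5], [0, 0.52, -0.65]]
4.79 [[0, 0.06, -0.16], [0, 0.11, -0.32], [0, 0.14, -0.48], [0, 0.15, -0.65], [0, 0.14, -0.82]]
5.29 [[0, -0.02, -0.17], [0, -0.05, -0.33], [0, -0.11, -0.49], [0, -0.18, -0.64], [0, -0.26, -0.79]]
5.79 [[0, -0.1, -0.13], [0, -0.21, -0.26], [0, -0.34, -0.37], [0, -0.47, -0.47], [0, -0.61, -0.56]]
```

Request:
jog_arm:
  dp:
    - [0,0.16,0.0]
    - [0,0.32,-0.04]
    - [0,0.48,-0.11]
    - [0,0.63,-0.19]
    - [0,0.76,-0.28]
  angular:
    - [0,0,0]
    - [0,0,0]
    - [0,0,0]
    - [0,0,0]
    - [0,0,0]
  claw: [5,5,5,5,5]

```text
t: 17.75
eef_pos: [0.4952, -0.1068, 0.0727]
tool_rot: [0.001, -0.054, 0.999, -0.001]
contact_force: [4.6, -3.9, -2.7]
gripper_width: 0.171
```

Request:
jog_arm:
  dp:
    - [0,0.13,-0.11]
    - [0,0.25,-0.23]
    - [0,0.35,-0.36]
    - [0,0.45,-0.5]
    - [0,0.52,-0.65]
  angular:
    - [0,0,0]
    - [0,0,0]
    - [0,0,0]
    - [0,0,0]
    - [0,0,0]
  claw: [5,5,5,5,5]

```text
t: 18.25
eef_pos: [0.4937, -0.0935, 0.0887]
tool_rot: [0.001, -0.054, 0.999, -0.001]
contact_force: [5.2, -1.9, -6.2]
gripper_width: 0.17
```

Request:
jog_arm:
  dp:
    - [0,0.06,-0.16]
    - [0,0.11,-0.32]
    - [0,0.14,-0.48]
    - [0,0.15,-0.65]
    - [0,0.14,-0.82]
  angular:
    - [0,0,0]
    - [0,0,0]
    - [0,0,0]
    - [0,0,0]
    - [0,0,0]
  claw: [5,5,5,5,5]

```text
t: 18.75
eef_pos: [0.4932, -0.0895, 0.1089]
tool_rot: [0.0, -0.055, 0.999, -0.001]
contact_force: [6.9, -1.1, -9.3]
gripper_width: 0.166
```

```bash
cat > data.py <<'E'
D=[[0.4995,-0.1442,0.1465,1.0,4.3,5.0],
[0.5015,-0.1619,0.1352,3.0,4.3,.9],
[0.5025,-0.1718,0.1172,2.5,6.0,.3],
[.5026,-.1718,.0963,3.2,8.2,2.6],
[.5015,-.1622,.0782,0,8.9,8.1],
[.4997,-.1462,.0676,4,-2.5,-.7],
[.4973,-.1251,.0653,6.1,-2,-6],
[.4952,-.1068,.0727,4.6,-3.9,-2.7],
[.4937,-.0935,.0887,5.2,-1.9,-6.2],
[.4932,-.0895,.1089,6.9,-1.1,-9.3]]
E
cat >> h.py <<'E'
def fit(th,Ft):
    A=np.c_[np.ones_like(th),np.cos(th),np.sin(th)]
    x,res,_,_=np.linalg.lstsq(A,Ft,rcond=None);b=np.hypot(x[1],x[2]);tm=np.arctan2(x[2],x[1])
    # Ft=a+b cos(th-tm): max while weight goes up at axle height; weight down = tm - pi/2
    print('a %.2f b %.2f th_max %.3f  th_target %.3f'%(x[0],b,tm%(2*np.pi),(tm-np.pi/2)%(2*np.pi)),'res',Ft-A@x)
E
python3 - <<'E'
from h import *
from data import D
th,F,c=circ(D);fit(th[1:],F[1:])
E
```

```text
center y,z [-0.1852  0.1067] res [-0.1225 -0.0271  0.0864  0.0663  0.1762 -0.1326 -0.1447 -0.0106  0.0789
  0.1291]
th 0.315  resist 5.51  radial 3.46
th 0.824  resist 3.34  radial -2.28
th 1.318  resist 1.71  radial -5.43
th 1.820  resist 0.59  radial -8.20
th 2.312  resist -0.00  radial -11.99
th 2.775  resist 2.48  radial 1.70
th 3.291  resist 3.52  radial 5.54
th 3.769  resist 5.13  radial -0.39
th 4.271  resist 6.66  radial 0.43
th 4.765  resist 9.19  radial -2.34
a 4.78 b 4.25 th_max 5.198  th_target 3.627 res [-0.0293  0.0749 -0.0551 -0.6709  0.8982  0.1447 -0.2472 -0.6708  0.5555]
```

Request:
jog_arm:
  dp:
    - [0,-0.02,-0.17]
    - [0,-0.05,-0.33]
    - [0,-0.11,-0.49]
    - [0,-0.18,-0.64]
    - [0,-0.26,-0.79]
  angular:
    - [0,0,0]
    - [0,0,0]
    - [0,0,0]
    - [0,0,0]
    - [0,0,0]
  claw: [5,5,5,5,5]

```text
t: 19.25
eef_pos: [0.4939, -0.0954, 0.1284]
tool_rot: [0.0, -0.055, 0.998, -0.0]
contact_force: [7.9, 0.9, -11.4]
gripper_width: 0.17
```

Request:
jog_arm:
  dp:
    - [0,-0.1,-0.13]
    - [0,-0.21,-0.26]
    - [0,-0.34,-0.37]
    - [0,-0.47,-0.47]
    - [0,-0.61,-0.56]
  angular:
    - [0,0,0]
    - [0,0,0]
    - [0,0,0]
    - [0,0,0]
    - [0,0,0]
  claw: [5,5,5,5,5]

```text
t: 19.75
eef_pos: [0.4954, -0.1089, 0.1423]
tool_rot: [-0.0, -0.056, 0.998, 0.001]
contact_force: [6.8, 5.4, -8.7]
gripper_width: 0.171
```

```bash
python3 - <<'E'
import numpy as np
f=lambda t:np.round(np.array([-1.68*np.sin(t),-1.68*np.cos(t)]),2)
t0=5.79
for c in range(6):
    s=t0-.5*c
    print(round(s-.5,2),[[0]+list(map(float,np.round(f(s-.1*k)-f(s),2))) for k in range(1,6)])
E
```

```text
5.29 [[0, 0.14, 0.09], [0, 0.27, 0.19], [0, 0.4, 0.3], [0, 0.51, 0.43], [0, 0.61, 0.56]]
4.79 [[0, 0.08, 0.15], [0, 0.15, 0.3], [0, 0.21, 0.46], [0, 0.24, 0.62], [0, 0.26, 0.79]]
4.29 [[0, 0.01, 0.17], [0, 0.0, 0.34], [0, -0.03, 0.5], [0, -0.08, 0.66], [0, -0.14, 0.82]]
3.79 [[0, -0.07, 0.15], [0, -0.17, 0.29], [0, -0.27, 0.42], [0, -0.39, 0.54], [0, -0.52, 0.65]]
3.29 [[0, -0.13, 0.09], [0, -0.28, 0.17], [0, -0.44, 0.24], [0, -0.6, 0.29], [0, -0.76, 0.32]]
2.79 [[0, -0.17, 0.02], [0, -0.34, 0.02], [0, -0.5, 0.0], [0, -0.67, -0.03], [0, -0.83, -0.08]]
```

Request:
jog_arm:
  dp:
    - [-0.06,0.14,0.09]
    - [-0.06,0.27,0.19]
    - [-0.06,0.4,0.3]
    - [-0.06,0.51,0.43]
    - [-0.06,0.61,0.56]
  angular:
    - [0,0,0]
    - [0,0,0]
    - [0,0,0]
    - [0,0,0]
    - [0,0,0]
  claw: [5,5,5,5,5]

```text
t: 20.25
eef_pos: [0.494, -0.0954, 0.1285]
tool_rot: [-0.001, -0.055, 0.999, -0.0]
contact_force: [-2.1, -3.6, -1.4]
gripper_width: 0.172
```

Request:
jog_arm:
  dp:
    - [0,0.08,0.15]
    - [0,0.15,0.3]
    - [0,0.21,0.46]
    - [0,0.24,0.62]
    - [0,0.26,0.79]
  angular:
    - [0,0,0]
    - [0,0,0]
    - [0,0,0]
    - [0,0,0]
    - [0,0,0]
  claw: [5,5,5,5,5]

```text
t: 20.75
eef_pos: [0.4934, -0.0894, 0.1089]
tool_rot: [-0.001, -0.055, 0.999, -0.0]
contact_force: [-3.8, -4.6, 0.4]
gripper_width: 0.17
```

Request:
jog_arm:
  dp:
    - [0,0.01,0.17]
    - [0,0.0,0.34]
    - [0,-0.03,0.5]
    - [0,-0.08,0.66]
    - [0,-0.14,0.82]
  angular:
    - [0,0,0]
    - [0,0,0]
    - [0,0,0]
    - [0,0,0]
    - [0,0,0]
  claw: [5,5,5,5,5]

```text
t: 21.25
eef_pos: [0.4938, -0.0933, 0.0888]
tool_rot: [-0.001, -0.054, 0.999, -0.001]
contact_force: [-5.0, -6.9, 5.1]
gripper_width: 0.175
```

Request:
jog_arm:
  dp:
    - [0,-0.07,0.15]
    - [0,-0.17,0.29]
    - [0,-0.27,0.42]
    - [0,-0.39,0.54]
    - [0,-0.52,0.65]
  angular:
    - [0,0,0]
    - [0,0,0]
    - [0,0,0]
    - [0,0,0]
    - [0,0,0]
  claw: [5,5,5,5,5]

```text
t: 21.75
eef_pos: [0.4953, -0.106, 0.0729]
tool_rot: [-0.001, -0.054, 0.999, -0.0]
contact_force: [-6.9, -4.5, 11.8]
gripper_width: 0.171
```

Request:
jog_arm:
  dp:
    - [0,-0.13,0.09]
    - [0,-0.28,0.17]
    - [0,-0.44,0.24]
    - [0,-0.6,0.29]
    - [0,-0.76,0.32]
  angular:
    - [0,0,0]
    - [0,0,0]
    - [0,0,0]
    - [0,0,0]
    - [0,0,0]
  claw: [5,5,5,5,5]

```text
t: 22.25
eef_pos: [0.4972, -0.1231, 0.0652]
tool_rot: [-0.001, -0.055, 0.998, 0.001]
contact_force: [-8.8, 2.8, 14.3]
gripper_width: 0.171
```

Request:
jog_arm:
  dp:
    - [0,-0.17,0.02]
    - [0,-0.34,0.02]
    - [0,-0.5,0.0]
    - [0,-0.67,-0.03]
    - [0,-0.83,-0.08]
  angular:
    - [0,0,0]
    - [0,0,0]
    - [0,0,0]
    - [0,0,0]
    - [0,0,0]
  claw: [5,5,5,5,5]

```text
t: 22.75
eef_pos: [0.4992, -0.1411, 0.066]
tool_rot: [-0.002, -0.056, 0.998, 0.002]
contact_force: [-3.1, 6.6, -1.5]
gripper_width: 0.171
```

```bash
cat >> data.py <<'E'
D+=[[.4939,-.0954,.1284,7.9,.9,-11.4],[.4954,-.1089,.1423,6.8,5.4,-8.7]]
B=[[.4940,-.0954,.1285,-2.1,-3.6,-1.4],[.4934,-.0894,.1089,-3.8,-4.6,.4],[.4938,-.0933,.0888,-5,-6.9,5.1],[.4953,-.106,.0729,-6.9,-4.5,11.8],[.4972,-.1231,.0652,-8.8,2.8,14.3],[.4992,-.1411,.066,-3.1,6.6,-1.5]]
E
python3 - <<'E'
from h import *
from data import D,B
th,F,c=circ(D+B);n=len(D);fit(th[1:n],F[1:n])
thb,Fb=th[n:]%(2*np.pi),F[n:]
# joint: F = s*a + b cos(th-tm)
t=np.r_[th[1:n],thb];Y=np.r_[F[1:n],Fb];s=np.r_[np.ones(n-1),-np.ones(len(thb))]
A=np.c_[s,np.cos(t),np.sin(t)];x=np.linalg.lstsq(A,Y,rcond=None)[0];print(x,np.hypot(*x[1:]),(np.arctan2(x[2],x[1])-np.pi/2)%(2*np.pi),Y-A@x)
from scipy.optimize import least_squares
g=lambda w:least_squares(lambda q:w*(s*.2/.042+q[0]*np.cos(t-q[1])-Y),[4.1,5.2],loss='soft_l1').x
print(g(1.),g(1.)[1]-np.pi/2);st()
E
```

```text
center y,z [-0.185   0.1067] res [-0.0737  0.0639  0.1964  0.1687  0.2466 -0.1077 -0.1762 -0.0874 -0.0267
  0.0205  0.0659  0.1039  0.1082  0.0978  0.1005  0.2165  0.2611 -0.1196]
th 0.318  resist 5.52  radial 3.45
th 0.825  resist 3.34  radial -2.29
th 1.319  resist 1.71  radial -5.43
th 1.819  resist 0.60  radial -8.20
th 2.310  resist 0.02  radial -11.99
th 2.773  resist 2.47  radial 1.71
th 3.289  resist 3.51  radial 5.55
th 3.767  resist 5.13  radial -0.38
th 4.270  resist 6.66  radial 0.43
th 4.765  resist 9.19  radial -2.34
th 5.255  resist 9.78  radial -5.86
th 5.721  resist 8.55  radial -4.90
th 5.257  resist -0.54  radial -3.59
th 4.765  resist -0.62  radial -4.13
th 4.274  resist -1.94  radial -7.88
th 3.785  resist -4.11  radial -11.67
th 3.335  resist -6.43  radial -13.31
th 2.901  resist -7.06  radial -0.19
a 4.88 b 4.39 th_max 5.213  th_target 3.642 res [-0.1373  0.0393 -0.0213 -0.5873  0.9536  0.1512 -0.2928 -0.801   0.3521
  0.5107 -0.1672]
[ 4.8097  2.0102 -3.8765] 4.366659248690522 3.6199795973570015 [ 0.0125  0.1526  0.0437 -0.5692  0.9379  0.1185 -0.3181 -0.7962  0.4016
  0.6086 -0.0299 -0.0854  0.213   0.2142 -0.0158 -0.3912  0.6272]
[4.3755 5.1972] 3.6263879344455106
t 22.75 p [ 0.4992 -0.1411  0.066 ] F [-3.1058  6.5564 -1.5041] M [ 1.4279  0.7279 -0.024 ] w 14.6 jaw 96.43589371250889
```

All the fits agree: the weight is straight down at θ≈3.63. I'll turn there slowly.

```bash
python3 - <<'E'
import numpy as np
f=lambda t:np.round(np.array([-1.68*np.sin(t),-1.68*np.cos(t)]),2)
for s,e in((2.79,3.29),(3.29,3.66)):
    print([list(map(float,np.round(f(s+(e-s)/5*k)-f(s),2))) for k in range(1,6)])
E
```

```text
[[0.16, 0.05], [0.33, 0.08], [0.49, 0.1], [0.66, 0.1], [0.83, 0.08]]
[[0.12, -0.02], [0.24, -0.05], [0.36, -0.09], [0.47, -0.14], [0.58, -0.2]]
```

Request:
jog_arm:
  dp:
    - [0.02,0.16,0.03]
    - [0.03,0.33,0.05]
    - [0.03,0.49,0.06]
    - [0.03,0.66,0.06]
    - [0.03,0.83,0.04]
  angular:
    - [0,0,0]
    - [0,0,0]
    - [0,0,0]
    - [0,0,0]
    - [0,0,0]
  claw: [5,5,5,5,5]

```text
t: 23.25
eef_pos: [0.4972, -0.1235, 0.0655]
tool_rot: [-0.0, -0.055, 0.998, -0.0]
contact_force: [-2.4, -2.8, -3.6]
gripper_width: 0.174
```

Request:
jog_arm:
  dp:
    - [0,0.12,-0.02]
    - [0,0.24,-0.05]
    - [0,0.36,-0.09]
    - [0,0.47,-0.14]
    - [0,0.58,-0.2]
  angular:
    - [0,0,0]
    - [0,0,0]
    - [0,0,0]
    - [0,0,0]
    - [0,0,0]
  claw: [5,5,5,5,5]

```text
t: 23.75
eef_pos: [0.4956, -0.1094, 0.0709]
tool_rot: [-0.0, -0.055, 0.998, -0.0]
contact_force: [-2.6, -5.2, -2.9]
gripper_width: 0.172
```

Request:
jog_arm:
  dp:
    - [0,0,0]
    - [0,0,0]
    - [0,0,0]
    - [0,0,0]
    - [0,0,0]
  angular:
    - [0,0,0]
    - [0,0,0]
    - [0,0,0]
    - [0,0,0]
    - [0,0,0]
  claw: [5,5,5,5,5]

```text
t: 24.25
eef_pos: [0.4956, -0.109, 0.0711]
tool_rot: [-0.0, -0.055, 0.998, 0.0]
contact_force: [-4.2, -2.1, 0.3]
gripper_width: 0.17
```

```bash
python3 - <<'E'
from h import *
st();a=cam('scene');b=cam('top');st();o=get_obs();p=o['eef_pos'];y=-np.sin(YAW)*p[0]+np.cos(YAW)*p[1]
print(np.arctan2(-(y+.185),p[2]-.1067)%(2*np.pi),abs(o['joint_vel']).max())
i=np.hstack([cv2.resize(a['pixels'][140:260,245:345],None,fx=4.5,fy=4.5,interpolation=2),cv2.resize(b['pixels'][160:240,240:310],None,fx=4.5,fy=6.75,interpolation=2)])
cv2.imwrite('pics/e1.png',i);print(i.shape)
cv2.imwrite('pics/e2.png',a['pixels'])
E
```

```text
t 24.25 p [ 0.4956 -0.109   0.0711] F [-4.1613 -2.0958  0.2743] M [-0.5139  0.9377  0.0113] w 14.5 jaw 96.31703272793288
t 24.35 p [ 0.4956 -0.109   0.0711] F [-3.4749 -2.1104  1.1597] M [-0.5219  0.9099 -0.0185] w 15.0 jaw 96.31909222430778
3.699779470869048 0.0029395775791289016
(540, 765, 3)
```

View pics/e1.png

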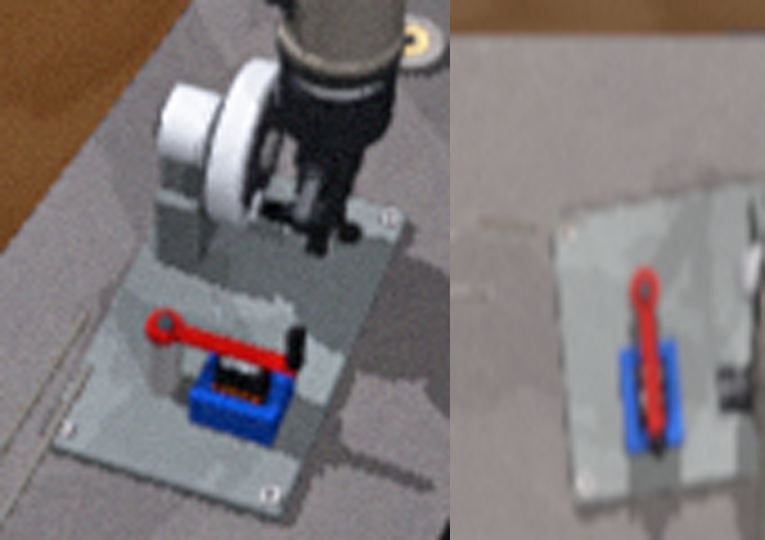

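View pics/e2.png

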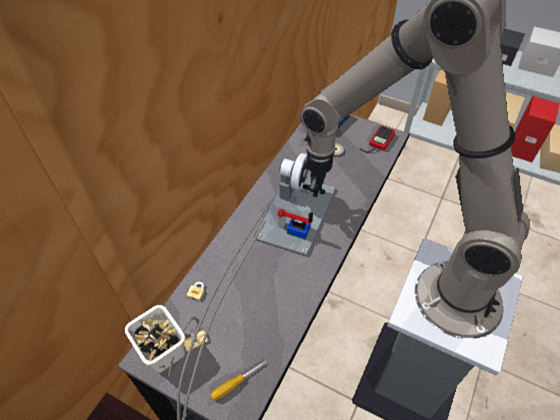

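The lever is shut over the module, the bystanders are undisturbed, and the sleeve is gripped. The rotor reads θ≈3.70 against the 3.63 target, so I'll nudge it back slightly.

Request:
jog_arm:
  dp:
    - [0,-0.05,0.03]
    - [0,-0.1,0.06]
    - [0,-0.15,0.09]
    - [0,-0.18,0.11]
    - [0,-0.18,0.11]
  angular:
    - [0,0,0]
    - [0,0,0]
    - [0,0,0]
    - [0,0,0]
    - [0,0,0]
  claw: [5,5,5,5,5]

```text
t: 24.85
eef_pos: [0.4961, -0.113, 0.0688]
tool_rot: [-0.0, -0.055, 0.998, 0.001]
contact_force: [-7.6, -0.6, 7.4]
gripper_width: 0.171
```

Request:
jog_arm:
  dp:
    - [0,0,0]
    - [0,0,0]
    - [0,0,0]
    - [0,0,0]
    - [0,0,0]
  angular:
    - [0,0,0]
    - [0,0,0]
    - [0,0,0]
    - [0,0,0]
    - [0,0,0]
  claw: [5,5,5,5,5]

```text
t: 25.35
eef_pos: [0.4961, -0.113, 0.0687]
tool_rot: [-0.0, -0.055, 0.998, 0.001]
contact_force: [-6.0, -1.1, 6.7]
gripper_width: 0.173
```

```bash
python3 - <<'E'
from h import *
st();o=get_obs();p=o['eef_pos'];y=-np.sin(YAW)*p[0]+np.cos(YAW)*p[1]
print(np.arctan2(-(y+.185),p[2]-.1067)%(2*np.pi),abs(o['joint_vel']).max())
E
```

```text
t 25.35 p [ 0.4961 -0.113   0.0687] F [-6.0473 -1.1183  6.7472] M [-0.1019  1.3259 -0.0071] w 14.8 jaw 96.32983774573779
3.590172865928251 0.00232438764642792
```

```bash
python3 -c "
from station import *
print(hand_in())"
```

```text
the job is handed in; nothing more can be done
None
```

The stand is set up and the job is handed in, at 25 s of the 72 s allowed. The rotor is held about 2° from where I estimate the heavy side points straight down.

- **Module:** it went into the blue socket with no contact on the way in. It stopped on the pocket floor at the height computed for fully home; the landing gave a brief 44 N force reading through the module.
- **Lever:** swung shut to its stop, where 10 N of push gave no further motion. The pictures show it lying over the module.
- **Rotor:** I turned it about 5.4 rad forward and 2.8 rad back, reading the force at the handle. Three fits of those readings put the weight straight down at a rotor angle of 3.62–3.64 rad. Individual force readings scattered by up to 0.9 N around the fits.
- **Friction:** the fits gave about 4.8 N at the handle, which matches the stated bearing friction.
- **Final state:** the rotor reads 3.59 rad and was still. I first stopped at 3.70 rad and turned it back a little. The gripper still holds the handle, at 15 mm opening.
- **Other objects:** I touched none of them. The last picture showed nothing moved, though the arm hid the far end of the desk.

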